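# Stow the depth rings and open the meat press

### The job

Get the meat press ready for me to load: first thread its two loose steel depth rings down the post that stands on its base, the wide one first and fully home on the base, then the narrow one fully home on top of it. Then draw the press's spring latch sideways towards the fixed grip plate, lift the tongue off its ball until its grip is about 10 cm higher than it was, and finish while still holding it raised and still, without letting go. Leave the other things on the block where they are.

Things in the scene. Friction and masses are not known exactly. Their poses are not given: they have to be found in the camera images.
- press: Hinged meat press, fixed: aluminium base plate 380 x 260 mm, its top 16 mm above the block. Origin: centre of its underside; -x to the tongue's free front end (robot side), +x to the hinge, z up. In this frame (mm): keeper post x -110, y 75; ball stud x -130, y -60; steel dish 120 across, 61 high at x 30, y -60; hinge axis along y at x 150, y -60, z 96, between posts 111 high.
- post_tip (a point): Top of the upright steel keeper post, on its axis, 68 mm above the block: the post rises 52 mm from the base, 18 mm in diameter for 40 mm and then a cone that narrows to 8 mm at the tip.
- wide_ring_mid (a point): Centre (half-way up, on the axis) of the wide steel ring: outside diameter 56 mm, bore 24 mm, height 20 mm, about 0.3 kg, lying flat on the block. Fully home its centre is 26 mm above the block. z along its bore.
- narrow_ring_mid (a point): Centre (half-way up, on the axis) of the narrow steel ring: outside diameter 42 mm, bore 24 mm, height 22 mm, about 0.15 kg, lying flat on the block. Home on top of the wide ring its centre is 47 mm above the block. z along its bore.
- tongue: Steel bar 36 mm wide; origin on the hinge axis in mid-bar. It runs along its own -x; axes parallel to the press's at rest; it turns about its +y as it rises (0 to 1.1 rad). Front head 60 x 56 mm, with the socket over the ball, 280 mm from the hinge. About 0.6 kg, some 3 N at the grip to raise; falls shut if let go. Cannot rise while the latch's catch is under the ball.
- tongue_grip (a point): Point fixed in the tongue, mid-way between the outer faces of two upright plates on its head with the latch drawn; 134 mm above the block at rest, 280 mm before the hinge axis and 38 above it. Axes as the tongue's. Pinch the plates here along y: 52 mm over the outer faces at rest, 36 drawn. Fixed grip plate: 34 mm long (x), 8 thick, outer face 18 mm to -y of this point, top 21 mm above it.
- latch_plate (a point): Centre of the latch's upright plate, 34 mm long (x), 8 thick (y), facing the fixed plate on the tongue's +y side. Its outer face is 34 mm to +y of tongue_grip at rest, 18 mm drawn. Its top is 155 mm above the block at rest, its wider foot 110 mm: so fingers have 40 mm of plate. Axes as the tongue's.
- latch (a joint): How far the latch is drawn, m: 0 at rest (catch under the ball), 0.016 at its stop; from 0.010 on the tongue is free. It slides in the tongue's -y, towards the fixed plate, against a spring of 3 N at first, 10 N at the stop, and springs back when let go.
- boning_knife: Bystander: boning knife with black handle, 280 mm, lying flat. Origin on the block under its middle.
- honing_steel: Bystander: honing steel with wooden handle, 345 mm, lying. Origin on the block under its middle.
- meat_hook: Bystander: steel S-hook, 140 mm, 8 mm thick, lying flat. Origin on the block under its middle.
- spice_jar: Bystander: amber glass jar with steel cap, 54 mm across, 95 mm high. Origin under its middle.
- steel_bowl: Bystander: small steel bowl, 110 mm across, 45 mm high. Origin under its middle.
- bench_scraper: Bystander: bench scraper, steel blade and white grip, 120 mm wide, 16 mm high, lying flat between the rings' places. Origin on the block under its middle.

How it is judged:
By the outcome, as a careful person would: the job done as asked, in the order asked, and still so for the second after the job is handed in, while the arm keeps its last pose, push and grip.
It also fails if it takes over 72 s, if anything falls off the work surface, if the arm or the gripper's body presses on something with over 40 N, if the wrist force passes 120 N, or if a joint passes its speed limit or range.

### The arm

A 6-joint arm with a two-finger parallel gripper is mounted at the origin on the work surface. World frame = base frame: x ahead of the robot, y to its left, z up, the work surface at z = 0. Lengths are in m, angles in rad, forces in N, time in s.
With the tool pointing down it reaches from about 0.35 to 0.925 m from the base axis. Payload 6.4 kg.
Tool frame: the origin (TCP) lies on the centre line of the jaws, within the pads' length; the fingertips stand 19 mm ahead of it and the grasp point (between the pads) is the TCP; x points along the fingers, z is the direction in which the jaws open and shut, and the axes are right-handed (so a half turn about x gives the same grasp; the last joint's range is limited). The gripper opens to 94 mm and grips with 3 to 60 N. Pads are 16 mm wide; open, the fingers measure 119 mm over their backs; the gripper's body (75 mm by 177 mm) begins 78 mm behind the grasp point.
Start: joints at [1.094, 0.245, 1.558, -0, 1.339, -0.174], TCP at [0.194, 0.62, 0.224] pointing down, gripper open.
Joint ranges: [-3.13, 3.13], [-1.02, 2.26], [0.13, 2.54], [-0.95, 4.09], [0.21, 2.88], [-2.74, 2.74]. Speed limits (rad/s): [2.57, 2.57, 3.14, 3.14, 3.14, 3.14].

### API

Orientations are given as [roll, pitch, yaw] about the fixed x, y, z axes, in that order (R = Rz(yaw) Ry(pitch) Rx(roll)).
In Python, from bench import robot gives the robot as it stands. The module is installed in compiled form; this text tells all that it offers.
- The arm moves only by the tool send_rows, never from a script. Its arguments are lists of equal length, an entry for each row: "grip": the closure, from -1 (fully open) to 1 (shut); "translation": the shift along the tool's x, y, z in m, a list of three; "roll": the turn about the tool's x in rad. In form: {"grip": [grip, ...], "translation": [[tx, ty, tz], ...], "roll": [roll, ...]}. A call has 1 to 8 rows; each row shifts and turns the commanded pose from where the row before left it, along the tool's axes as they then stand; what a row does not reach is not made up. A row lasts 1/10 s, in which the tool goes at most 50 mm and 8.59 degrees, less where a joint would pass 70% of its speed; a pose out of reach is approached as far as the arm can. A call is refused whole if a number of a shift passes 0.05 or a number of a turn 0.15, either way. A call with a gripper value outside its range is refused whole. The fingers move at their own pace and stop on an object; "newtons" is the grip in N (left out, the last holds). Time passes only in rows, so rows that do not move let the fingers close. It gives the time, the measured TCP pose, the force and the opening at its end, in the units of the state.
- robot.state(): the state, without advancing time (a new reading comes with each control period).
- robot.grab_frame(name): name is "scene" or "side" or "wrist"; returns the picture (480x640x3 uint8, red, green, blue); there is no depth.
- robot.camera_info(name): a dict with "fov_y" (degrees; the focal length in pixels is half the picture's height over the tangent of half this angle, whatever the lens; pixels are square), "cx", "cy" (the principal point, pixels), "dist" ([k1, k2, p1, p2, k3] as OpenCV has them; the pictures are not rectified), "eye" and "rotation" of the camera in the world. Camera axes: x right, y down, z forward; pixel columns grow to the right and rows downward; lengths in m; the calibration is good to about 2 mm. A picture is of the moment at which its call begins: read the wrist's pose just before it. camera_info takes no time and is no camera call; for the wrist camera it gives the pose at the moment of the call.
- robot.close_job(): hands the job in, once; it reports no verdict.
The state is a dict: "clock": time; "joint_pos": joint angles; "qd": joint speeds; "effort": joint torques, N m; "tcp_pos": TCP position; "ee_rot": TCP orientation; "ft_force": force on the tool from outside, world axes, zero at the start; "ft_torque": the same for the moment, N m; "opening": finger opening in m.
Only numpy, scipy, OpenCV 4.12 (cv2) and the standard library are available. Lean on these libraries where they do the work, as an engineer would, in place of code of your own. Each camera call takes 0.05 s, during which the arm holds its last target.

## Working session

There is one attempt and no reset: what is moved stays moved. The work goes in short steps, Python scripts to look and compute and a tool call to move; the robot and the scene stay as the last step left them, time stands still between calls to the robot, and variables do not carry over. Pictures are saved under pics/ and viewed, and the job is handed in when it is done.

Besides the shell and the picture viewer there is one more tool, called after "Emit:" in YAML: its name, and indented under it one key for each argument. send_rows: Moves the arm, as the interface text tells. Its arguments: {"type":"object","properties":{"grip":{"type":"array","items":{"type":"number"}},"translation":{"type":"array","items":{"type":"array","items":{"type":"number"}}},"roll":{"type":"array","items":{"type":"number"}},"newtons":{"type":"number"}},"required":["grip","translation","roll"]}

```bash
mkdir -p pics; ls; python3 - <<'E'
from bench import robot
import cv2,json
s=robot.state(); print(s)
for n in ("scene","side","wrist"):
    i=robot.camera_info(n); print(n,i)
    cv2.imwrite(f"pics/{n}0.png",robot.grab_frame(n)[:,:,::-1])
E
```

```text
pics
{'clock': 0.0, 'joint_pos': array([ 1.09387125e+00,  2.45750472e-01,  1.55899663e+00, -2.08000198e-05,
        1.33868481e+00, -1.74094995e-01]), 'qd': array([ 0.00017832,  0.00080957,  0.00132548, -0.00258716, -0.00079738,
        0.00127664]), 'effort': array([-1.60149149e-03, -4.15824115e+01, -3.14602804e+01,  6.83938223e-02,
        3.30616173e-02, -1.96224842e-04]), 'tcp_pos': array([0.19358179, 0.61992184, 0.22339535]), 'ee_rot': array([ 2.97849806,  1.56895696, -2.03671619]), 'ft_force': array([ 0.29671108, -0.22228056, -0.06807193]), 'ft_torque': array([ 0.03483612, -0.00924592,  0.00624853]), 'opening': 0.09381488089938707}
scene {'fov_y': 43.11255225421561, 'cx': 322.40317329320476, 'cy': 243.3366285610619, 'dist': array([0.04330939, 0.        , 0.        , 0.        , 0.        ]), 'eye': array([1.65969618, 0.28781848, 1.57896824]), 'rotation': array([-2.48533291e+00,  1.60725721e-03,  1.81686199e+00])}
side {'fov_y': 42.20794500452194, 'cx': 323.09427703126795, 'cy': 230.794226726052, 'dist': array([0.01581462, 0.        , 0.        , 0.        , 0.        ]), 'eye': array([0.10799555, 0.82457496, 1.1790577 ]), 'rotation': array([-2.41025609,  0.01237038, -2.63001844])}
wrist {'fov_y': 70.10906151194933, 'cx': 322.755040072376, 'cy': 237.3076499171897, 'dist': array([-0.00323564,  0.        ,  0.        ,  0.        ,  0.        ]), 'eye': array([0.11464827, 0.64609161, 0.38410605]), 'rotation': array([2.85743760e+00, 7.97765427e-04, 1.26815295e+00])}
```

View pics/scene0.png

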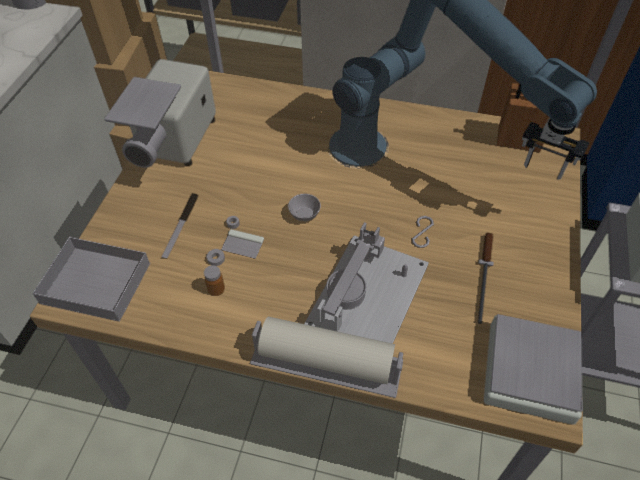

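View pics/side0.png

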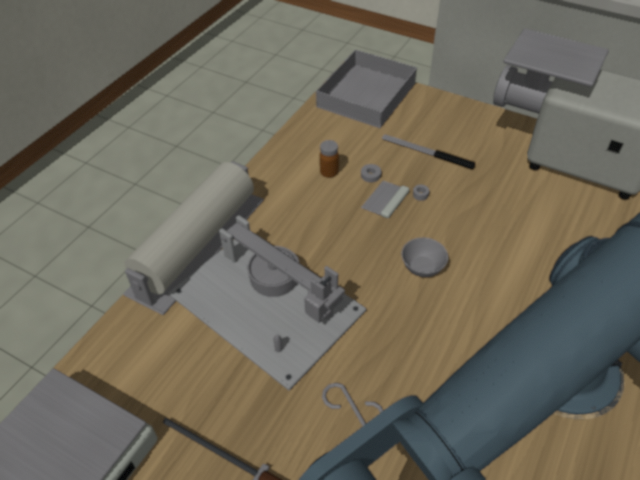

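View pics/wrist0.png

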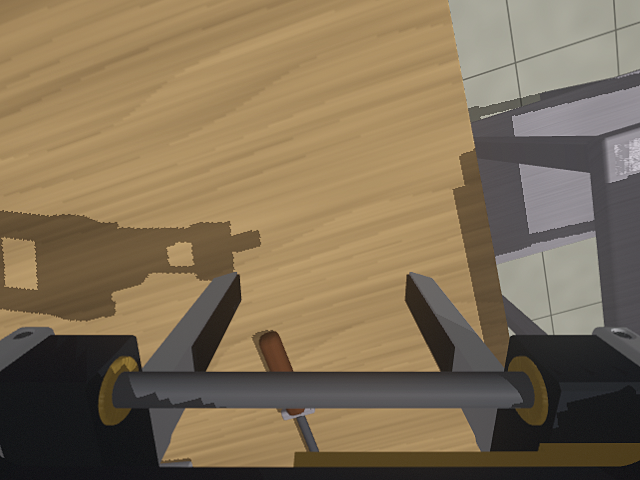

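```bash
cat > h.py <<'E'
import numpy as np, cv2
from scipy.spatial.transform import Rotation as Ro
def K(i,h=480):
    f=h/2/np.tan(np.radians(i['fov_y'])/2)
    return np.array([[f,0,i['cx']],[0,f,i['cy']],[0,0,1]])
def RE(i):
    r=np.asarray(i['rotation'])
    R=Ro.from_euler('xyz',r).as_matrix() if r.shape==(3,) else r
    return R,np.asarray(i['eye'])
def ray(i,uv):
    R,e=RE(i)
    p=cv2.undistortPoints(np.array([[uv]],float),K(i),np.array(i['dist']))[0,0]
    return e,R@np.array([p[0],p[1],1.])
def onz(i,uv,z):
    e,d=ray(i,uv); return e+d*(z-e[2])/d[2]
def proj(i,P):
    R,e=RE(i); P=np.atleast_2d(P)
    c=(P-e)@R
    return cv2.projectPoints(c,np.zeros(3),np.zeros(3),K(i),np.array(i['dist']))[0][:,0]
def crop(img,x0,y0,w,h,s,fn):
    c=cv2.resize(img[y0:y0+h,x0:x0+w],None,fx=s,fy=s,interpolation=cv2.INTER_CUBIC)
    cv2.imwrite(fn,c)
E
python3 - <<'E'
from h import *
a=cv2.imread('pics/scene0.png'); crop(a,190,200,130,100,6,'pics/c1.png'); crop(a,310,215,130,100,6,'pics/c2.png')
b=cv2.imread('pics/side0.png'); crop(b,310,120,130,100,6,'pics/c3.png'); crop(b,200,210,160,120,5,'pics/c4.png')
E
```

```text
(no output)
```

View pics/c1.png

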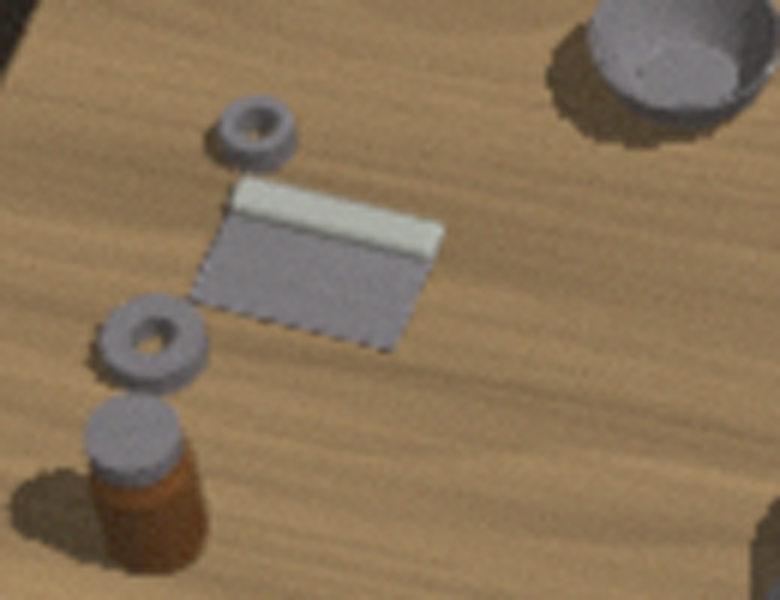

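View pics/c2.png

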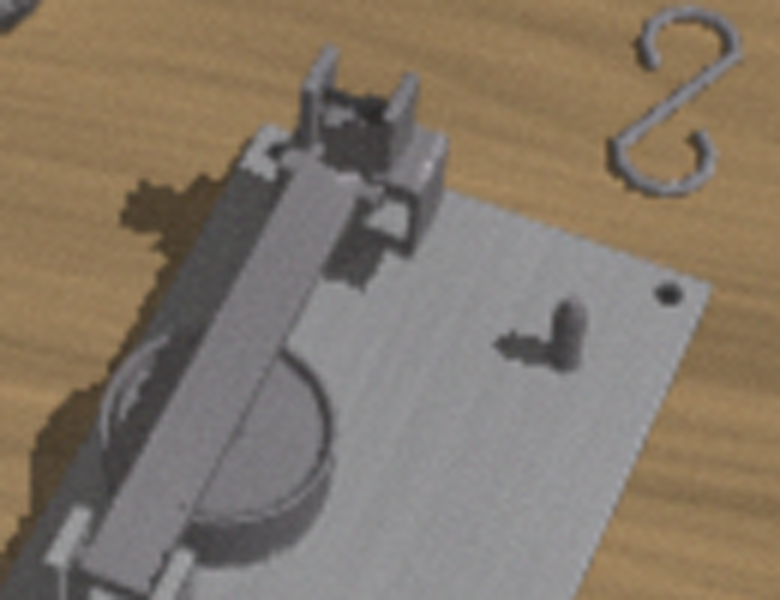

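View pics/c3.png

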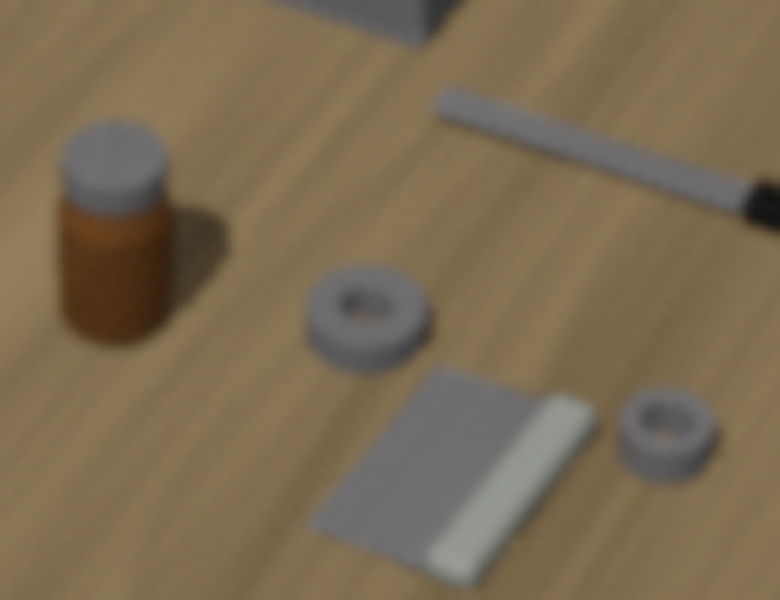

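View pics/c4.png

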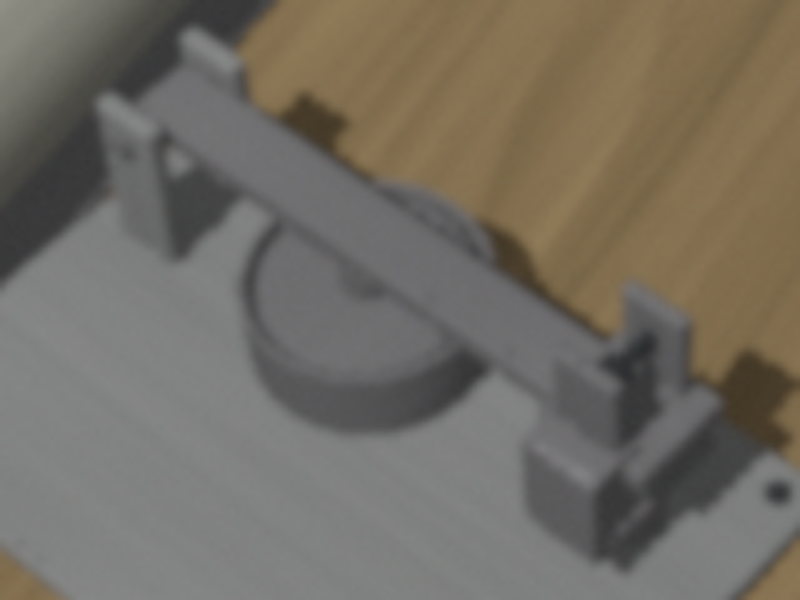

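```bash
python3 - <<'E'
from h import *
b=cv2.imread('pics/side0.png'); crop(b,165,275,130,100,6,'pics/c5.png'); crop(b,255,290,120,95,6,'pics/c6.png')
E
```

```text
(no output)
```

View pics/c5.png

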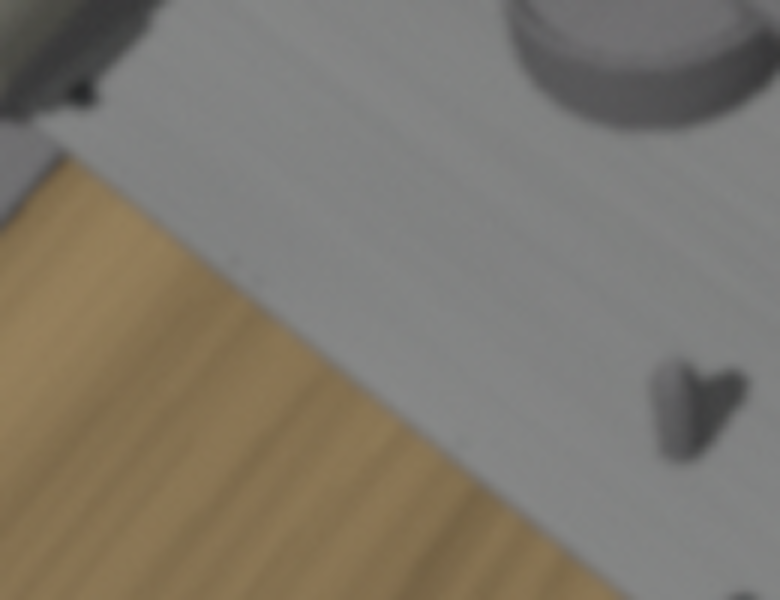

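View pics/c6.png

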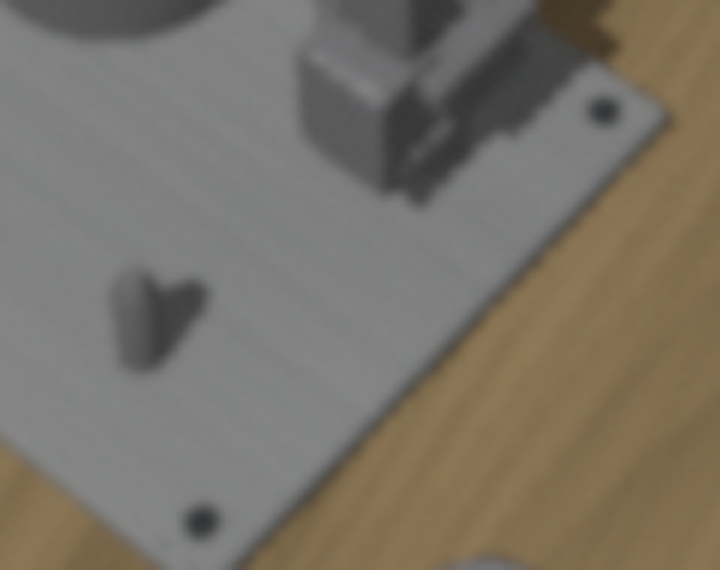

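```bash
cat > fit.py <<'E'
from h import *
from bench import robot
from scipy.optimize import least_squares
I={n:robot.camera_info(n) for n in('scene','side')}
def u(x,y,x0,y0,s=6): return ((x+.5)/s-.5+x0,(y+.5)/s-.5+y0)
ob=[('scene',u(712,285,310,215),(-.19,.13,.016)),('scene',u(572,299,310,215),(-.11,.075,.068)),
('side',u(668,118,255,290),(-.19,-.13,.016)),('side',u(134,270,255,290),(-.11,.075,.068)),
]
def W(p,P):
    c,s=np.cos(p[2]),np.sin(p[2]); return np.array([p[0]+c*P[0]-s*P[1],p[1]+s*P[0]+c*P[1],P[2]])
def r(p): return np.concatenate([proj(I[n],W(p,P))[0]-uv for n,uv,P in ob])
if __name__=='__main__':
    s=least_squares(r,[.75,.1,-.3]); print(s.x,s.fun.reshape(-1,2).round(2))
    print('posttip',W(s.x,(-.11,.075,.068)),'grip',W(s.x,(-.13,-.06,.134)))
    for nm,z,a,b in(('wide',.02,u(154,334,190,200),u(367,304,310,120)),('narrow',.022,u(258,124,190,200),u(666,421,310,120))):
        print(nm,onz(I['scene'],a,z),onz(I['side'],b,z))
    a=cv2.imread('pics/scene0.png');b=cv2.imread('pics/side0.png')
    pts=[(x,y,.016) for x in(-.19,.19) for y in(-.13,.13)]+[(-.11,.075,.016),(-.11,.075,.068),(-.13,-.074,.155),(-.13,-.03,.155),(.15,-.06,.096),(-.13,-.06,.134)]
    for n,im,c in(('scene',a,(310,215,130,100)),('side',b,(200,210,160,180))):
        S=5; x0,y0,w,h=c
        q=cv2.resize(im[y0:y0+h,x0:x0+w],None,fx=S,fy=S,interpolation=cv2.INTER_CUBIC)
        for P in pts:
            v=proj(I[n],W(s.x,P))[0]; cv2.circle(q,tuple(int(t) for t in ((v-[x0,y0]+.5)*S-.5)),2,(0,0,255),-1)
        cv2.imwrite(f'pics/o_{n}.png',q[:600])
E
python3 fit.py
```

```text
[ 0.64248485  0.16839515 -0.20976029] [[-0.13 -0.18]
 [-0.59  0.17]
 [ 0.66 -0.37]
 [-0.77  0.79]]
posttip [0.55051286 0.26465602 0.068     ] grip [0.50284081 0.13677961 0.134     ]
wide [ 0.62513911 -0.32676356  0.02      ] [ 0.62423399 -0.33236312  0.02      ]
narrow [ 0.47574401 -0.32049062  0.022     ] [ 0.47370786 -0.32513223  0.022     ]
```

View pics/o_scene.png

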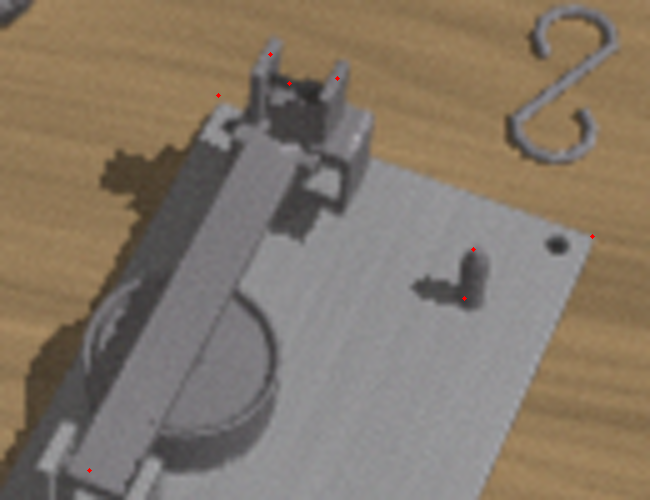

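View pics/o_side.png

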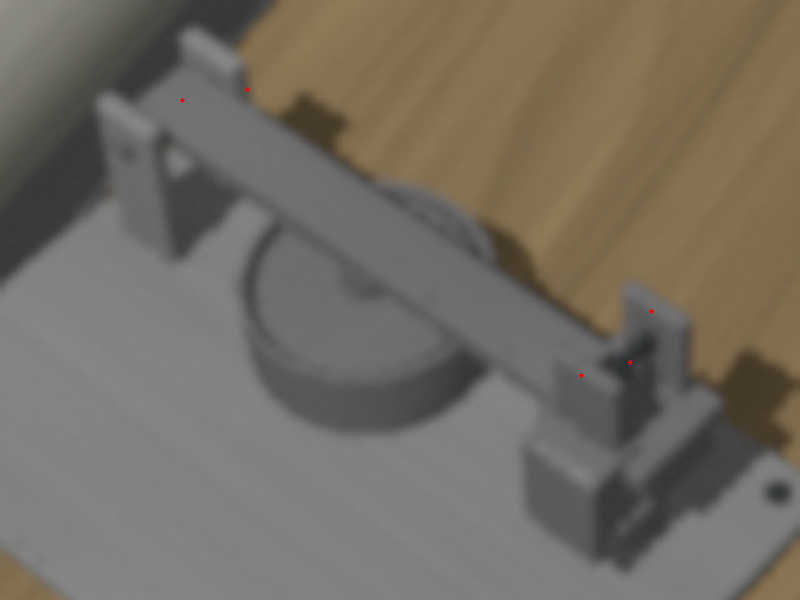

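```bash
cat >> h.py <<'E'
def rot(s): return Ro.from_euler('xyz',s['ee_rot']).as_matrix()
def plan(tgt,jaw=None,n=None,s=None):
    """print shift in tool axes, total roll, to reach tgt with jaw axis yaw=jaw (world, mod pi)"""
    from bench import robot
    s=s or robot.state(); R=rot(s); p=s['tcp_pos']
    d=np.array(tgt)-p; t=R.T@d
    z=R[:,2]; yaw=np.arctan2(z[1],z[0])
    out=dict(tool_shift=t.round(4),jawyaw=round(float(np.degrees(yaw)),2),tilt=np.degrees(np.arccos(-R[2,0])).round(2))
    if jaw is not None:
        dy=(np.radians(jaw)-yaw+np.pi/2)%np.pi-np.pi/2
        out['roll']=round(float(-dy),4)   # tool x down
        c,si=np.cos(-dy),np.sin(-dy)
        Rn=R@Ro.from_rotvec([-dy,0,0]).as_matrix()
        out['shift_after_roll']=(Rn.T@d).round(4)
    print(out); return out
E
python3 - <<'E'
from h import *; from fit import u
from bench import robot
I={n:robot.camera_info(n) for n in('scene','side','wrist')}
s=robot.state(); R=rot(s); print(R.round(3)); print('tcp px',proj(I['wrist'],s['tcp_pos']), 'cam off tool',R.T@(I['wrist']['eye']-s['tcp_pos']))
for nm,cam,uv,z in [('jarcap','scene',u(135,430,190,200),.095),('jarcap','side',u(116,156,310,120),.095)]+[('scr','scene',u(*q,190,200),z) for q,z in (((190,300),0),((392,350),0),((236,182),.016),((444,225),.016))]+[('scr','side',u(*q,310,120),z) for q,z in (((440,368),0),((310,523),0),((597,405),.016),((460,585),.016))]:
    print(nm,cam,onz(I[cam],uv,z).round(4))
print('p yaw',np.degrees(-.2098))
plan((.62,-.33,.25),None)
E
```

```text
[[-0.001 -0.955  0.298]
 [-0.001  0.298  0.955]
 [-1.     0.    -0.001]]
tcp px [[320.29019084 304.29403141]] cam off tool [-0.1606136   0.08317596  0.00112217]
jarcap scene [ 0.733  -0.2857  0.095 ]
jarcap side [ 0.7319 -0.2911  0.095 ]
scr scene [ 0.5855 -0.3237  0.    ]
scr scene [ 0.5911 -0.2072  0.    ]
scr scene [ 0.5134 -0.3208  0.016 ]
scr scene [ 0.5145 -0.2009  0.016 ]
scr side [ 0.5848 -0.3297  0.    ]
scr side [ 0.5921 -0.2134  0.    ]
scr side [ 0.5066 -0.3258  0.016 ]
scr side [ 0.5128 -0.1971  0.016 ]
p yaw -12.02065454184467
{'tool_shift': array([-0.0254, -0.6903, -0.7797]), 'jawyaw': 72.65, 'tilt': np.float64(0.08)}
```

Emit:
send_rows:
  grip: [-0.6,-0.6,-0.6,-0.6,-0.6,-0.6,-0.6,-0.6]
  translation:
    - [0,0,0]
    - [0,0,0]
    - [0,0,0]
    - [0,-0.0195,-0.043]
    - [0,-0.0195,-0.043]
    - [0,-0.0195,-0.043]
    - [0,-0.0195,-0.043]
    - [0,-0.0195,-0.043]
  roll: [-0.1,-0.1,-0.1,0,0,0,0,0]
  newtons: 30

```text
clock: 0.95
tcp_pos: [0.2909, 0.4034, 0.2242]
ee_rot: [2.881, 1.571, -1.834]
ft_force: [1.9, 1.0, -0.1]
opening: 0.0754
```

Emit:
send_rows:
  grip: [-0.6,-0.6,-0.6,-0.6,-0.6,-0.6,-0.6,-0.6]
  translation:
    - [0,-0.0195,-0.043]
    - [0,-0.0195,-0.043]
    - [0,-0.0195,-0.043]
    - [0,-0.0195,-0.043]
    - [0,-0.0195,-0.043]
    - [0,-0.0195,-0.043]
    - [0,-0.0195,-0.043]
    - [0,-0.0195,-0.043]
  roll: [0,0,0,0,0,0,0,0]

```text
clock: 1.75
tcp_pos: [0.4461, 0.0588, 0.2245]
ee_rot: [-1.455, 1.57, 0.113]
ft_force: [0.9, -0.1, -0.1]
opening: 0.0752
```

Emit:
send_rows:
  grip: [-0.6,-0.6,-0.6,-0.6,-0.6,-0.6,-0.6,-0.6]
  translation:
    - [0,-0.0195,-0.043]
    - [0,-0.0195,-0.043]
    - [0,-0.0195,-0.043]
    - [0,-0.0195,-0.043]
    - [0,-0.0195,-0.043]
    - [0,-0.0195,-0.043]
    - [0,-0.0195,-0.043]
    - [0,-0.0195,-0.043]
  roll: [0,0,0,0,0,0,0,0]

```text
clock: 2.55
tcp_pos: [0.6011, -0.2855, 0.2239]
ee_rot: [0.796, 1.57, 2.364]
ft_force: [1.1, -0.5, 0.0]
opening: 0.0751
```

Emit:
send_rows:
  grip: [-0.6,-0.6,-0.6]
  translation:
    - [0,-0.0195,-0.043]
    - [0,0,0]
    - [0,0,0]
  roll: [0,0,0]

```text
clock: 2.85
tcp_pos: [0.6198, -0.3272, 0.2232]
ee_rot: [0.781, 1.569, 2.348]
ft_force: [-0.0, -0.0, 0.2]
opening: 0.0748
```

```bash
python3 - <<'E'
from h import *
from bench import robot
s=robot.state(); i=robot.camera_info('wrist')
im=robot.grab_frame('wrist')[:,:,::-1]; cv2.imwrite('pics/w1.png',im)
import pickle; pickle.dump(i,open('w1.pkl','wb'))
print(s['clock'],s['tcp_pos'],s['ft_force']); plan((.6245,-.3295,.2),90)
print(proj(i,[[.6245,-.3295,.02],[.4745,-.323,.022],s['tcp_pos']]))
E
```

```text
2.85 [ 0.61983349 -0.3271851   0.22319952] [-0.02898628 -0.04279492  0.2158257 ]
{'tool_shift': array([ 0.0238, -0.0047, -0.0033]), 'jawyaw': 89.84, 'tilt': np.float64(0.09), 'roll': -0.0028, 'shift_after_roll': array([ 0.0238, -0.0047, -0.0033])}
[[318.80847013 220.90624456]
 [324.43106847  70.09894711]
 [319.65477664 303.55682834]]
```

View pics/w1.png

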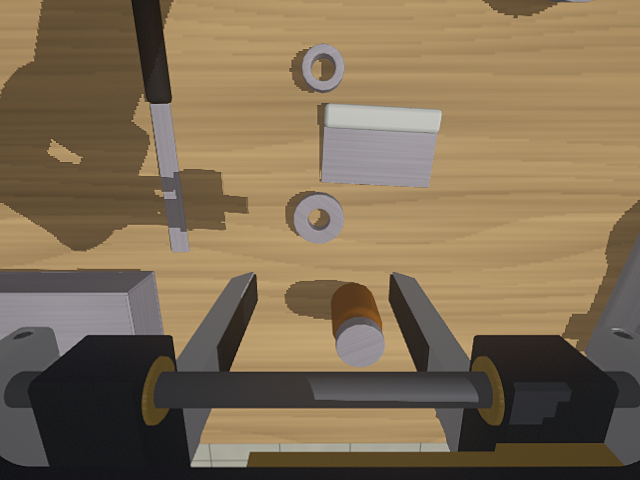

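```bash
python3 - <<'E'
from h import *
a=cv2.imread('pics/w1.png'); 
c1=cv2.resize(a[30:110,270:370],None,fx=6,fy=6,interpolation=cv2.INTER_CUBIC);c2=cv2.resize(a[180:260,270:370],None,fx=6,fy=6,interpolation=cv2.INTER_CUBIC)
cv2.imwrite('pics/w1c.png',np.vstack([c1,c2])[:, :] if 0 else c2); cv2.imwrite('pics/w1d.png',c1)
E
```

```text
(no output)
```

View pics/w1c.png

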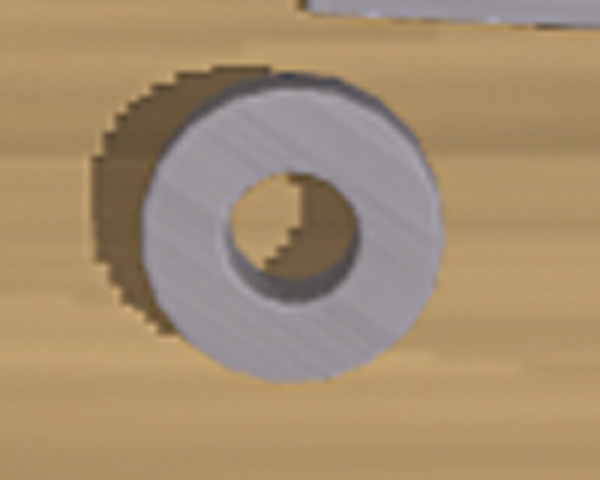

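View pics/w1d.png

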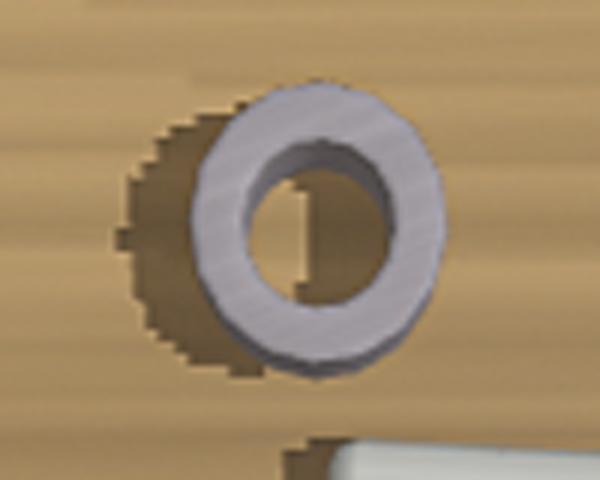

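```bash
python3 - <<'E'
from h import *; from fit import u
import pickle; i=pickle.load(open('w1.pkl','rb'))
print(onz(i,u(293,234,270,180),.02),onz(i,u(319,222,270,30),.022))
print('diam',onz(i,u(443,234,270,180),.02)-onz(i,u(143,234,270,180),.02),onz(i,u(446,222,270,30),.022)-onz(i,u(193,222,270,30),.022))
plan(list(onz(i,u(293,234,270,180),.02)[:2])+[.025],90)
E
```

```text
[ 0.62189603 -0.32990897  0.02      ] [ 0.47140342 -0.324611    0.022     ]
diam [0.00023415 0.05452967 0.        ] [0.00014035 0.04060085 0.        ]
{'tool_shift': array([ 0.1988, -0.0023, -0.0039]), 'jawyaw': 89.84, 'tilt': np.float64(0.09), 'roll': -0.0028, 'shift_after_roll': array([ 0.1988, -0.0023, -0.0039])}
```

Emit:
send_rows:
  grip: [-0.6,-0.6,-0.6,-0.6,-0.6,-0.6,-0.6]
  translation:
    - [0.04,-0.003,-0.003]
    - [0.045,0,0]
    - [0.045,0,0]
    - [0.03,0,0]
    - [0.02,0,0]
    - [0.0185,0,0]
    - [0,0,0]
  roll: [0,0,0,0,0,0,0]

```text
clock: 3.6
tcp_pos: [0.6221, -0.3283, 0.024]
ee_rot: [0.918, 1.567, 2.486]
ft_force: [0.3, 0.8, -0.5]
opening: 0.0754
```

```bash
python3 - <<'E'
from h import *
from bench import robot
s=robot.state(); i=robot.camera_info('wrist')
im=robot.grab_frame('wrist')[:,:,::-1]; cv2.imwrite('pics/w2.png',im)
print(s['clock'],s['tcp_pos'],s['ft_force'])
print(proj(i,[s['tcp_pos']]),onz(i,(320,240),.02))
E
```

```text
3.6 [ 0.62211915 -0.32834464  0.02399812] [ 0.27451864  0.76387267 -0.51814268]
[[319.64806721 303.49522754]] [ 0.58894666 -0.32804197  0.02      ]
```

View pics/w2.png

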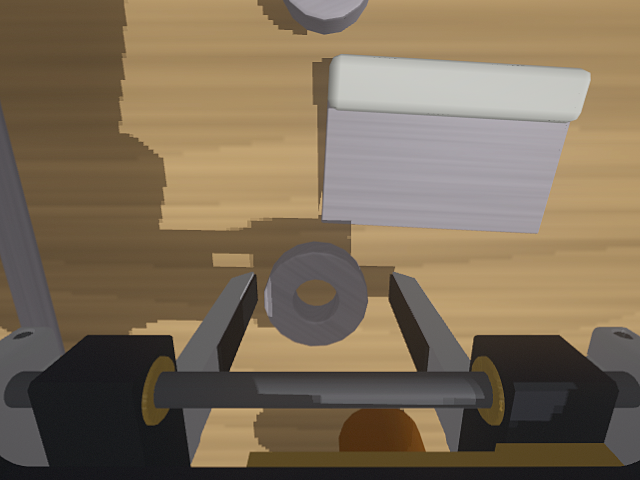

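```bash
python3 - <<'E'
from h import *
a=cv2.imread('pics/w2.png'); crop(a,250,230,130,130,5,'pics/w2c.png')
E
```

```text
(no output)
```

View pics/w2c.png

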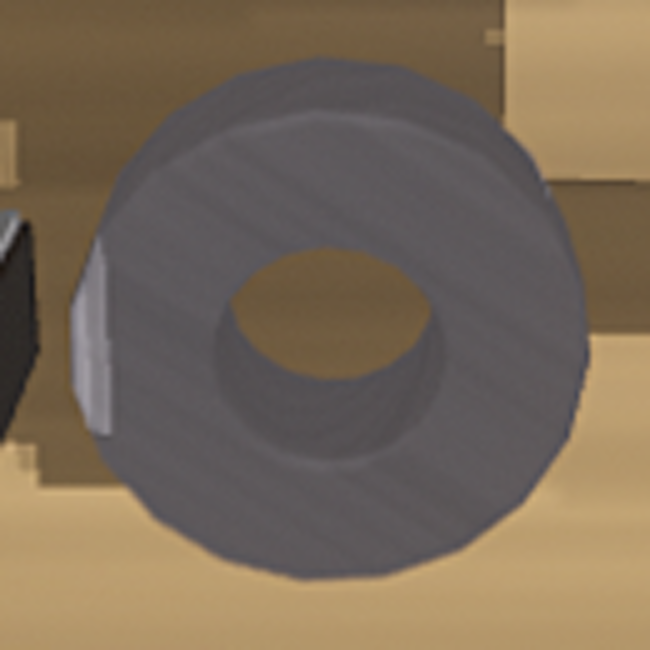

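```bash
python3 - <<'E'
from h import *; from fit import u
from bench import robot
i=robot.camera_info('wrist')
for y in (345,357): print(onz(i,u(330,y,250,230,5),.02))
print(onz(i,u(330,110,250,230,5),.02),onz(i,u(330,580,250,230,5),.02),onz(i,u(330,247,250,230,5),.02),onz(i,u(330,467,250,230,5),.02))
E
```

```text
[ 0.62324566 -0.33146953  0.02      ]
[ 0.62466132 -0.33148091  0.02      ]
[ 0.59671144 -0.33125653  0.02      ] [ 0.65214161 -0.33170198  0.02      ] [ 0.61191083 -0.33137849  0.02      ] [ 0.63793199 -0.33158761  0.02      ]
```

Emit:
send_rows:
  grip: [-0.6,0.2,0.2,0.2,0.2,0.2,0.2]
  translation:
    - [-0.001,-0.0025,-0.003]
    - [0,0,0]
    - [0,0,0]
    - [0,0,0]
    - [0,0,0]
    - [0,0,0]
    - [0,0,0]
  roll: [0,0,0,0,0,0,0]
  newtons: 35

```text
clock: 4.35
tcp_pos: [0.6263, -0.3329, 0.0281]
ee_rot: [-1.796, 1.57, -0.228]
ft_force: [-0.3, 2.2, 5.5]
opening: 0.0558
```

Emit:
send_rows:
  grip: [0.2,0.2,0.2,0.2,0.2,0.2,0.2]
  translation:
    - [-0.02,0,0]
    - [-0.03,0,0]
    - [-0.04,0,0]
    - [-0.04,0,0]
    - [-0.04,0,0]
    - [-0.01,0,0]
    - [0,0,0]
  roll: [0,0,0,0,0,0,0]

```text
clock: 5.05
tcp_pos: [0.6262, -0.3333, 0.209]
ee_rot: [-2.284, 1.567, -0.716]
ft_force: [0.2, 0.9, -2.8]
opening: 0.0554
```

```bash
python3 - <<'E'
from h import *
from bench import robot
s=robot.state(); i=robot.camera_info('wrist')
im=robot.grab_frame('wrist')[:,:,::-1]; cv2.imwrite('pics/w3.png',im); crop(im,240,220,150,150,5,'pics/w3c.png')
print(s['clock'],s['tcp_pos'],s['ft_force'],s['opening'])
plan((.55,.266,.2),-12)
E
```

```text
5.05 [ 0.62622495 -0.33334836  0.20899643] [ 0.19067354  0.90222206 -2.78069044] 0.05542089075780616
{'tool_shift': array([0.0064, 0.0769, 0.5983]), 'jawyaw': 89.84, 'tilt': np.float64(0.06), 'roll': -1.3642, 'shift_after_roll': array([ 0.0064, -0.5698,  0.198 ])}
```

View pics/w3c.png

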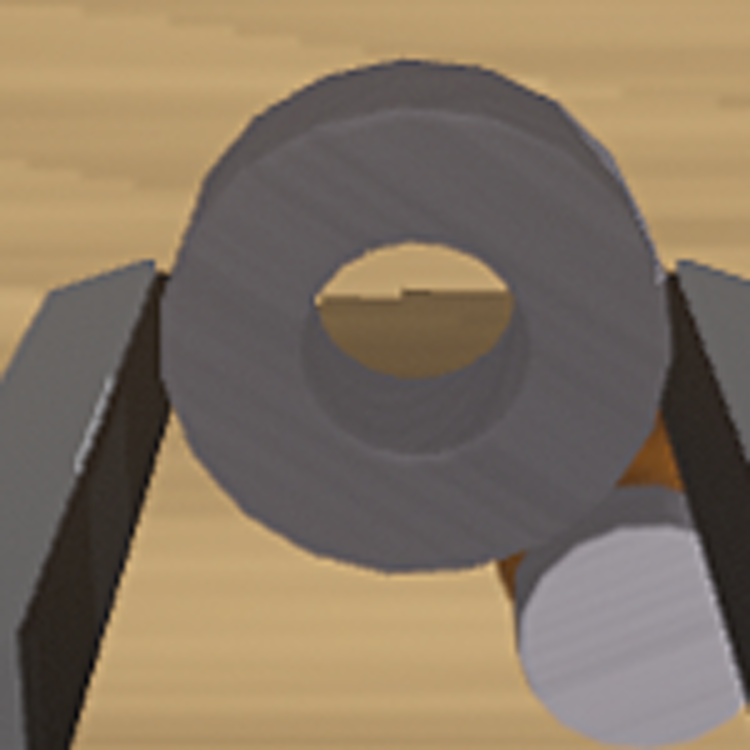

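```bash
python3 - <<'E'
from h import *; from fit import u
from bench import robot
s=robot.state(); i=robot.camera_info('wrist'); R=rot(s); p=s['tcp_pos']
for dz in (.005,.008,.011):
    z=p[2]-dz
    q=[onz(i,u(a,b,240,220,5),z) for a,b in ((416,110),(416,572),(162,340),(668,340),(416,240),(416,460),(302,345),(530,345))]
    print(dz,np.linalg.norm(q[0]-q[1]),np.linalg.norm(q[2]-q[3]),np.linalg.norm(q[4]-q[5]),np.linalg.norm(q[6]-q[7]))
    for a,b in((0,1),(2,3),(4,5)): print('   ',(R.T@((q[a]+q[b])/2-p)).round(4))
E
```

```text
0.005 0.05312249028726969 0.05334348175547738 0.025343444093533014 0.02405630366658254
    [0.005  0.0055 0.0016]
    [0.005  0.0067 0.0015]
    [0.005  0.0053 0.0016]
0.008 0.054084564122013394 0.054309557851939486 0.025802426048498316 0.024491974889695654
    [0.008  0.0041 0.0016]
    [0.008  0.0053 0.0015]
    [0.008  0.0039 0.0016]
0.011 0.055046637956757107 0.055275633948401647 0.026261408003463837 0.024927646112808823
    [0.011  0.0027 0.0016]
    [0.011  0.004  0.0015]
    [0.011  0.0025 0.0016]
```

Emit:
send_rows:
  grip: [0.2,0.2,0.2,0.2,0.2,0.2,0.2,0.2]
  translation:
    - [0,0,0]
    - [0,0,0]
    - [0,0,0]
    - [0,0,0]
    - [0,0,0]
    - [0,0,0]
    - [0,0,0]
    - [0,0,0]
  roll: [0.148,0.148,0.148,0.148,0.148,0.148,0.148,0.148]

```text
clock: 5.9
tcp_pos: [0.624, -0.3317, 0.2022]
ee_rot: [2.14, 1.564, 2.518]
ft_force: [0.2, 0.2, -2.7]
opening: 0.0553
```

Emit:
send_rows:
  grip: [0.2,0.2,0.2,0.2,0.2]
  translation:
    - [0,0,0]
    - [0,0,0]
    - [0,0,0]
    - [0,0,0]
    - [0,0,0]
  roll: [0.148,0.148,0.148,0.148,0]

```text
clock: 6.4
tcp_pos: [0.6242, -0.3317, 0.2026]
ee_rot: [2.723, 1.564, 2.516]
ft_force: [0.3, 0.1, -3.2]
opening: 0.0558
```

```bash
python3 - <<'E'
from h import *
from bench import robot
s=robot.state()
print(s['clock'],s['tcp_pos'],s['joint_pos'],s['opening'])
plan((.55,.266,.2),-12)
E
```

```text
6.4 [ 0.62415758 -0.33174017  0.20264305] [-6.48456035e-01  3.95903754e-01  1.41051331e+00 -1.51702056e-04
  1.34169302e+00 -4.40749859e-01] 0.05582080167483924
{'tool_shift': array([ 0.0053,  0.5696, -0.1958]), 'jawyaw': -11.9, 'tilt': np.float64(0.37), 'roll': 0.0018, 'shift_after_roll': array([ 0.0053,  0.5692, -0.1968])}
```

Emit:
send_rows:
  grip: [0.2,0.2]
  translation:
    - [0,0.02,-0.007]
    - [0,0,0]
  roll: [0,0]

```text
clock: 6.6
tcp_pos: [0.6219, -0.3094, 0.2041]
ee_rot: [2.624, 1.566, 2.42]
ft_force: [-0.3, 0.5, -2.9]
opening: 0.0557
```

Emit:
send_rows:
  grip: [0.2,0.2]
  translation:
    - [0,0,0]
    - [0,0,0]
  roll: [0,0]

```text
clock: 6.8
tcp_pos: [0.6227, -0.3121, 0.2061]
ee_rot: [3.026, 1.57, 2.819]
ft_force: [-0.8, 0.2, -2.7]
opening: 0.0557
```

```bash
python3 - <<'E'
from h import *
from bench import robot
for k in range(4):
    s=robot.state(); print(s['clock'],s['tcp_pos'],s['joint_pos'],s['opening'])
E
```

```text
6.8 [ 0.62266758 -0.31210282  0.20607362] [-6.26889308e-01  3.66472483e-01  1.44210364e+00 -3.30793478e-04
  1.33404220e+00 -4.19723974e-01] 0.05565339835083137
6.8 [ 0.62266758 -0.31210282  0.20607362] [-6.26889308e-01  3.66472483e-01  1.44210364e+00 -3.30793478e-04
  1.33404220e+00 -4.19723974e-01] 0.05565339835083137
6.8 [ 0.62266758 -0.31210282  0.20607362] [-6.26889308e-01  3.66472483e-01  1.44210364e+00 -3.30793478e-04
  1.33404220e+00 -4.19723974e-01] 0.05565339835083137
6.8 [ 0.62266758 -0.31210282  0.20607362] [-6.26889308e-01  3.66472483e-01  1.44210364e+00 -3.30793478e-04
  1.33404220e+00 -4.19723974e-01] 0.05565339835083137
```

Emit:
send_rows:
  grip: [0.2,0.2,0.2,0.2,0.2,0.2,0.2,0.2]
  translation:
    - [0,0.0445,-0.0174]
    - [0,0.0445,-0.0174]
    - [0,0.0445,-0.0174]
    - [0,0.0445,-0.0174]
    - [0,0.0445,-0.0174]
    - [0,0.0445,-0.0174]
    - [0,0.0445,-0.0174]
    - [0,0.0445,-0.0174]
  roll: [0,0,0,0,0,0,0,0]

```text
clock: 7.6
tcp_pos: [0.56, 0.0666, 0.2072]
ee_rot: [-0.071, 1.57, -0.279]
ft_force: [0.6, 0.5, -2.6]
opening: 0.0556
```

Emit:
send_rows:
  grip: [0.2,0.2,0.2,0.2,0.2,0.2,0.2,0.2]
  translation:
    - [0,0.0445,-0.0174]
    - [0,0.0445,-0.0174]
    - [0,0.0445,-0.0174]
    - [0,0,0]
    - [0,0,0]
    - [0,0,0]
    - [0,0,0]
    - [0,0,0]
  roll: [0,0,0,0,0,0,0,0]

```text
clock: 8.4
tcp_pos: [0.5372, 0.2055, 0.207]
ee_rot: [-1.404, 1.571, -1.614]
ft_force: [-0.2, -0.2, -2.9]
opening: 0.0553
```

```bash
cat > look.py <<'E'
from h import *
from bench import robot
import sys,pickle
n=sys.argv[1]; x0,y0,w,h,S=map(int,sys.argv[2:7])
cam=sys.argv[7] if len(sys.argv)>7 else 'wrist'
s=robot.state(); i=robot.camera_info(cam)
im=np.ascontiguousarray(robot.grab_frame(cam)[:,:,::-1]); cv2.imwrite(f'pics/{n}.png',im); crop(im,x0,y0,w,h,S,f'pics/{n}c.png')
pickle.dump((s,i),open(f'{n}.pkl','wb'))
print(s['clock'],s['tcp_pos'],s['ft_force'],s['opening'])
E
python3 look.py w4 220 130 200 150 4; python3 -c "
from h import *; plan((.55,.266,.2),-12)"
```

```text
8.4 [0.53719544 0.20546042 0.20695356] [-0.21886245 -0.23965335 -2.93672255] 0.055335271110144364
{'tool_shift': array([0.007 , 0.0617, 0.    ]), 'jawyaw': -12.02, 'tilt': np.float64(0.0), 'roll': -0.0003, 'shift_after_roll': array([0.007 , 0.0617, 0.    ])}
```

View pics/w4.png

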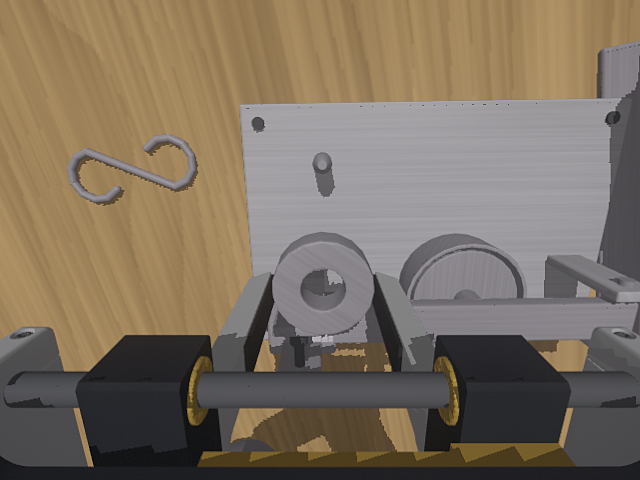

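```bash
python3 - <<'E'
from h import *
a=cv2.imread('pics/w4.png'); crop(a,225,90,130,110,6,'pics/w4a.png'); crop(a,260,215,130,130,5,'pics/w4b.png')
E
```

```text
(no output)
```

View pics/w4a.png

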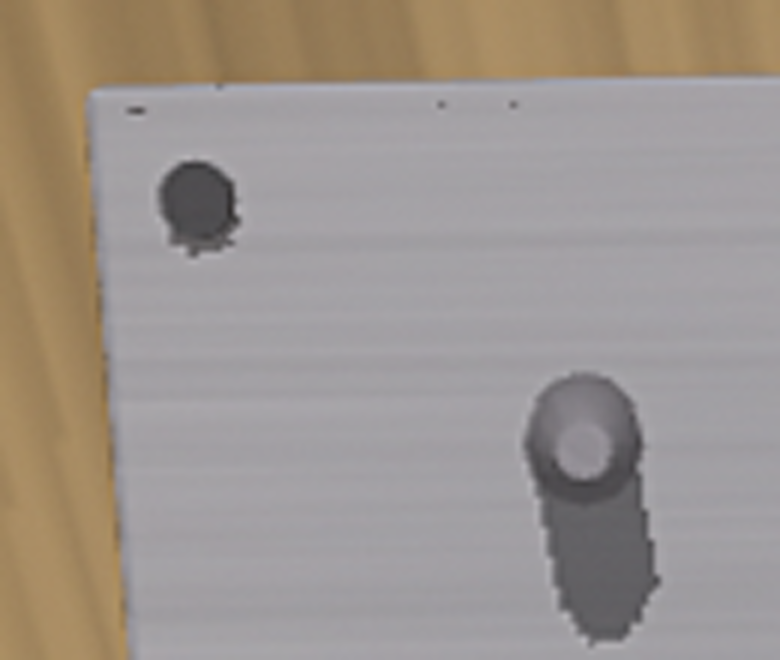

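View pics/w4b.png

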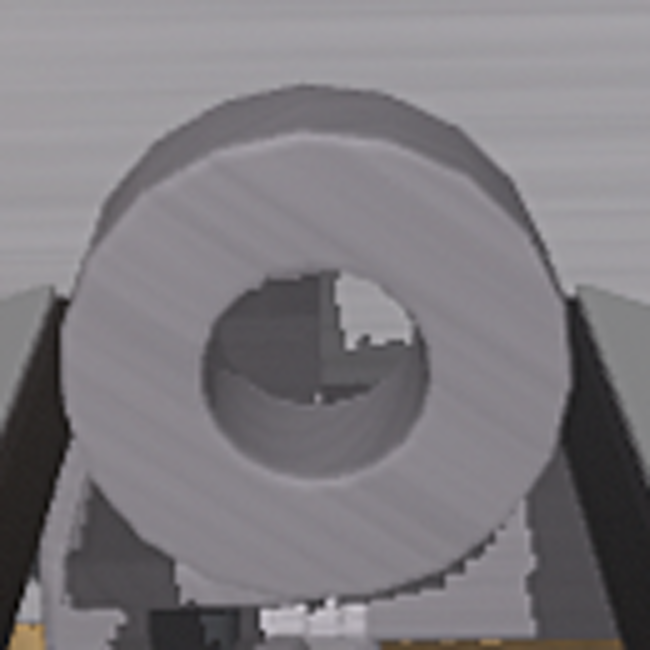

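```bash
python3 - <<'E'
from h import *; from fit import u
import pickle
s,i=pickle.load(open('w4.pkl','rb')); R=rot(s); p=s['tcp_pos']
t=onz(i,u(583,450,225,90),.068); print('tip',t,R.T@(t-p))
c=onz(i,u(88,90,225,90),.016); print('corner',c, 'press rel tip->corner', c-t)
y=np.radians(-12.02); print('expected',[np.cos(y)*-.08-np.sin(y)*.055,np.sin(y)*-.08+np.cos(y)*.055])
# edge direction
e=onz(i,u(780,76,225,90),.016)-c; print('yaw from +y edge',np.degrees(np.arctan2(e[1],e[0])))
for dz in (.005,.008,.011,.014):
    z=p[2]-dz
    q=[onz(i,u(a,b,260,215,5),z) for a,b in ((317,133),(317,600),(62,366),(572,366),(316,268),(316,480))]
    print(dz,[np.linalg.norm(q[k]-q[k+1]).round(4) for k in(0,2,4)],*[(R.T@((q[k]+q[k+1])/2-p)).round(4) for k in (0,4)])
E
```

```text
tip [0.54802329 0.26549334 0.068     ] [ 0.13894693  0.06098636 -0.00192329]
corner [0.4813531  0.33372166 0.016     ] press rel tip->corner [-0.06667019  0.06822832 -0.052     ]
expected [np.float64(-0.0667920759180063), np.float64(0.0704543724304126)]
yaw from +y edge -10.939955098437743
0.005 [np.float64(0.0536), np.float64(0.0537), np.float64(0.0244)] [ 0.005   0.006  -0.0011] [ 0.005   0.006  -0.0012]
0.008 [np.float64(0.0546), np.float64(0.0547), np.float64(0.0248)] [ 0.008   0.0046 -0.0011] [ 0.008   0.0046 -0.0012]
0.011 [np.float64(0.0556), np.float64(0.0557), np.float64(0.0253)] [ 0.011   0.0032 -0.0011] [ 0.011   0.0032 -0.0012]
0.014 [np.float64(0.0566), np.float64(0.0567), np.float64(0.0257)] [ 0.014   0.0018 -0.0011] [ 0.014   0.0018 -0.0012]
```

Emit:
send_rows:
  grip: [0.2,0.2,0.2,0.2,0.2,0.2,0.2,0.2]
  translation:
    - [0,0.03,-0.001]
    - [0,0.0275,0]
    - [0.03,0,0]
    - [0.03,0,0]
    - [0.02,0,0]
    - [0.017,0,0]
    - [0.004,0,0]
    - [0,0,0]
  roll: [0,0,0,0,0,0,0,0]

```text
clock: 9.25
tcp_pos: [0.5477, 0.2629, 0.1058]
ee_rot: [-2.685, 1.57, -2.893]
ft_force: [-0.4, -0.5, -1.9]
opening: 0.0555
```

Emit:
send_rows:
  grip: [0.2,0.2,0.2]
  translation:
    - [0,0,0]
    - [0,0,0]
    - [0,0,0]
  roll: [0,0,0]

```text
clock: 9.55
tcp_pos: [0.5483, 0.2634, 0.1071]
ee_rot: [0.469, 1.569, 0.261]
ft_force: [-0.5, 0.3, -2.6]
opening: 0.0557
```

```bash
python3 look.py w5 260 215 130 130 5; python3 look.py s5 200 230 160 120 5 side
```

```text
9.55 [0.54832365 0.26335652 0.10710246] [-0.54196315  0.32925716 -2.59687633] 0.05568641986087501
9.6 [0.54814109 0.2633685  0.10687072] [ 0.3598936  -0.06061244 -3.75076979] 0.05536368981016115
```

View pics/w5c.png

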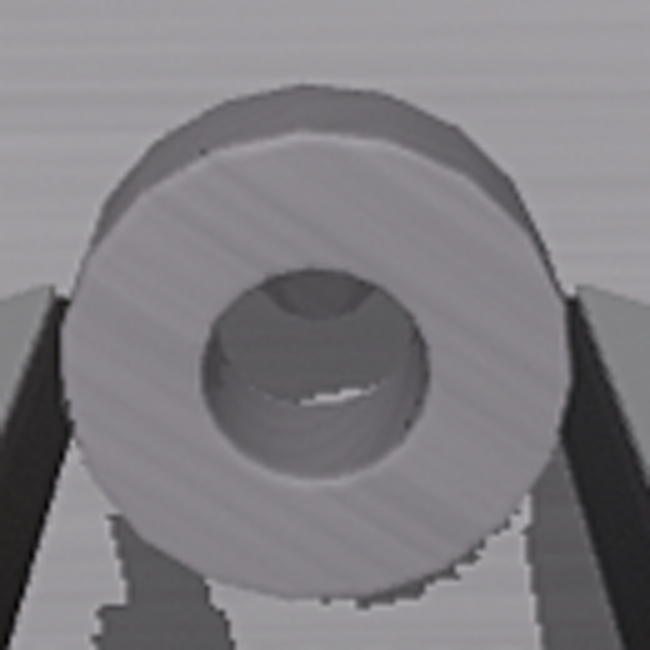

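View pics/s5c.png

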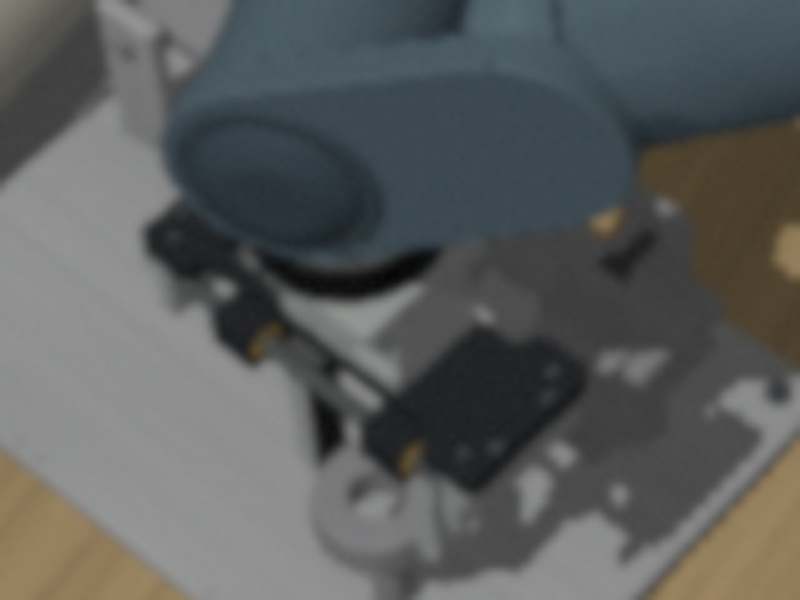

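```bash
python3 - <<'E'
from h import *; from fit import u
import pickle
s,i=pickle.load(open('w5.pkl','rb')); R=rot(s); p=s['tcp_pos']
a=np.linspace(0,2*np.pi,100)
for dz,y in((.008,.0046),(.011,.0032)):
    c=p+R@np.array([dz,y,-.0011])
    for z,r,n in((.056,.009,'shoulder'),(.068,.004,'tip'),(c[2],.012,'bore top'),(c[2]-.02,.012,'bore bot'),(c[2],.028,'out')):
        P=np.stack([c[0]+r*np.cos(a),c[1]+r*np.sin(a),a*0+z],1); v=(proj(i,P)-[260,215]+.5)*5-.5
        print(dz,n,'x',v[:,0].min().round(),v[:,0].max().round(),'y',v[:,1].min().round(),v[:,1].max().round())
E
```

```text
0.008 shoulder x 247.0 384.0 y 172.0 300.0
0.008 tip x 284.0 348.0 y 240.0 300.0
0.008 bore top x 205.0 428.0 y 272.0 477.0
0.008 bore bot x 215.0 417.0 y 209.0 397.0
0.008 out x 56.0 577.0 y 126.0 605.0
0.011 shoulder x 247.0 384.0 y 182.0 310.0
0.011 tip x 284.0 348.0 y 251.0 310.0
0.011 bore top x 207.0 426.0 y 274.0 475.0
0.011 bore bot x 216.0 415.0 y 212.0 396.0
0.011 out x 60.0 573.0 y 131.0 602.0
```

Emit:
send_rows:
  grip: [0.2,0.2,0.2,0.2,0.2,0.2,0.2]
  translation:
    - [0.01,-0.0015,0.0005]
    - [0.015,0,0]
    - [0.015,0,0]
    - [0.012,0,0]
    - [0.006,0,0]
    - [0,0,0]
    - [0,0,0]
  roll: [0,0,0,0,0,0,0]

```text
clock: 10.35
tcp_pos: [0.5481, 0.2617, 0.0481]
ee_rot: [0.559, 1.57, 0.352]
ft_force: [1.3, 0.1, -1.7]
opening: 0.0557
```

```bash
python3 look.py w6 260 215 130 130 5
```

```text
10.35 [0.54806438 0.26173652 0.04805037] [ 1.25972939  0.11294013 -1.73324209] 0.055674391338466224
```

View pics/w6c.png

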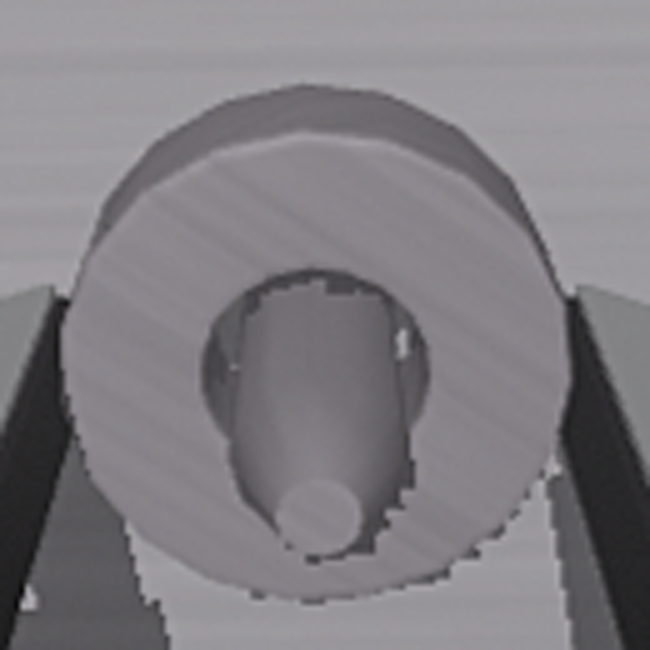

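Emit:
send_rows:
  grip: [0.2,0.2,0.2,0.2]
  translation:
    - [0.003,0,0]
    - [0.002,0,0]
    - [0,0,0]
    - [0,0,0]
  roll: [0,0,0,0]

```text
clock: 10.8
tcp_pos: [0.5484, 0.2618, 0.0441]
ee_rot: [0.442, 1.57, 0.234]
ft_force: [-3.2, -0.1, 5.1]
opening: 0.0557
```

Emit:
send_rows:
  grip: [-0.5,-0.5,-0.5,-0.5,-0.5]
  translation:
    - [0,0,0]
    - [0,0,0]
    - [0,0,0]
    - [-0.02,0,0]
    - [-0.02,0,0]
  roll: [0,0,0,0,0]

```text
clock: 11.3
tcp_pos: [0.5471, 0.2614, 0.0824]
ee_rot: [-2.681, 1.569, -2.889]
ft_force: [0.1, -0.2, 0.6]
opening: 0.0708
```

Emit:
send_rows:
  grip: [-0.5,-0.5,-0.5,-0.5,-0.5,-0.5]
  translation:
    - [-0.04,0,0]
    - [-0.04,0,0]
    - [-0.04,0,0]
    - [0,0,0]
    - [0,0,0]
    - [0,0,0]
  roll: [0,0,0,0,0,0]

```text
clock: 11.9
tcp_pos: [0.5469, 0.2613, 0.2011]
ee_rot: [-2.663, 1.568, -2.871]
ft_force: [0.1, 0.1, -1.2]
opening: 0.0709
```

```bash
python3 look.py w7 240 150 160 150 4; python3 -c "
from h import *; plan((.472,-.3246,.2),90)"
```

```text
11.9 [0.54688086 0.26131263 0.20105626] [ 0.08086257  0.1324206  -1.18376147] 0.07094880964004326
{'tool_shift': array([ 0.0015, -0.5887,  0.0479]), 'jawyaw': -11.92, 'tilt': np.float64(0.21), 'roll': 1.3628, 'shift_after_roll': array([ 0.0015, -0.0747,  0.5859])}
```

View pics/w7.png

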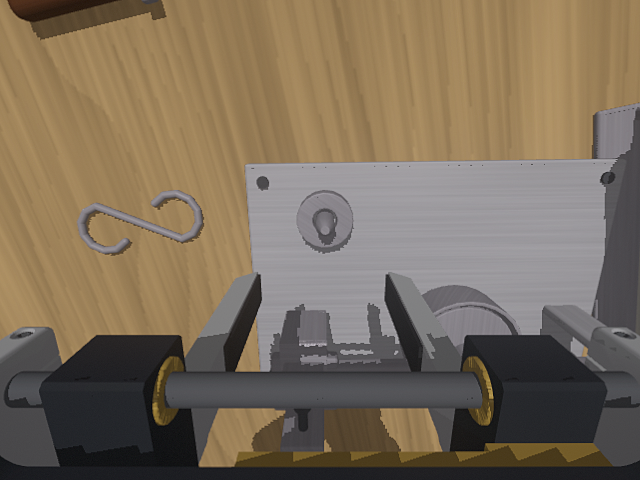

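Emit:
send_rows:
  grip: [-0.3,-0.3,-0.3,-0.3,-0.3,-0.3,-0.3,-0.3]
  translation:
    - [0,0,0]
    - [0,0,0]
    - [0,0,0]
    - [0,0,0]
    - [0,0,0]
    - [0,0,0]
    - [0,0,0]
    - [0,0,0]
  roll: [0.1363,0.1363,0.1363,0.1363,0.1363,0.1363,0.1363,0.1363]

```text
clock: 12.75
tcp_pos: [0.5469, 0.2614, 0.2007]
ee_rot: [-1.596, 1.567, -2.9]
ft_force: [0.2, -0.5, 0.5]
opening: 0.061
```

Emit:
send_rows:
  grip: [-0.3,-0.3,-0.3,-0.3,-0.3,-0.3,-0.3,-0.3]
  translation:
    - [0,0,0]
    - [0,0,0]
    - [0,-0.0055,0.045]
    - [0,-0.0055,0.045]
    - [0,-0.0055,0.045]
    - [0,-0.0055,0.045]
    - [0,-0.0055,0.045]
    - [0,-0.0055,0.045]
  roll: [0.1363,0.1363,0,0,0,0,0,0]

```text
clock: 13.55
tcp_pos: [0.5134, -0.0098, 0.2012]
ee_rot: [-1.811, 1.568, 2.902]
ft_force: [0.6, 1.1, 0.1]
opening: 0.061
```

Emit:
send_rows:
  grip: [-0.3,-0.3,-0.3,-0.3,-0.3,-0.3,-0.3,-0.3]
  translation:
    - [0,-0.0055,0.045]
    - [0,-0.0055,0.045]
    - [0,-0.0055,0.045]
    - [0,-0.0055,0.045]
    - [0,-0.0055,0.045]
    - [0,-0.0055,0.045]
    - [0,-0.0055,0.045]
    - [0,0,0]
  roll: [0,0,0,0,0,0,0,0]

```text
clock: 14.35
tcp_pos: [0.4746, -0.3273, 0.2012]
ee_rot: [-1.963, 1.569, 2.743]
ft_force: [0.1, 1.5, 0.5]
opening: 0.0608
```

Emit:
send_rows:
  grip: [-0.3,-0.3,-0.3]
  translation:
    - [0,0,0]
    - [0,0,0]
    - [0,0,0]
  roll: [0,0,0]

```text
clock: 14.65
tcp_pos: [0.4764, -0.3218, 0.2024]
ee_rot: [-2.467, 1.57, 2.247]
ft_force: [0.3, -0.5, 0.3]
opening: 0.0609
```

```bash
python3 look.py w8 260 150 130 130 5; python3 -c "
from h import *; plan((.472,-.3246,.03),90)"
```

```text
14.65 [ 0.47635207 -0.32182019  0.20240171] [ 0.33958276 -0.50834668  0.31542742] 0.06089964552820698
{'tool_shift': array([ 0.1727, -0.0044,  0.0027]), 'jawyaw': -89.9, 'tilt': np.float64(0.04), 'roll': 0.0017, 'shift_after_roll': array([ 0.1727, -0.0044,  0.0028])}
```

View pics/w8.png

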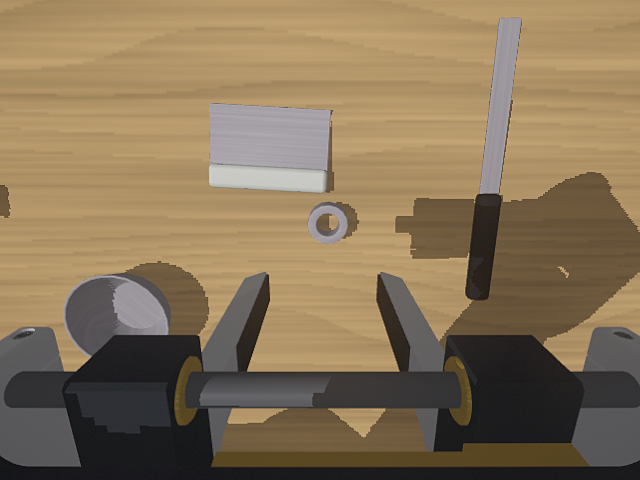

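View pics/w8c.png

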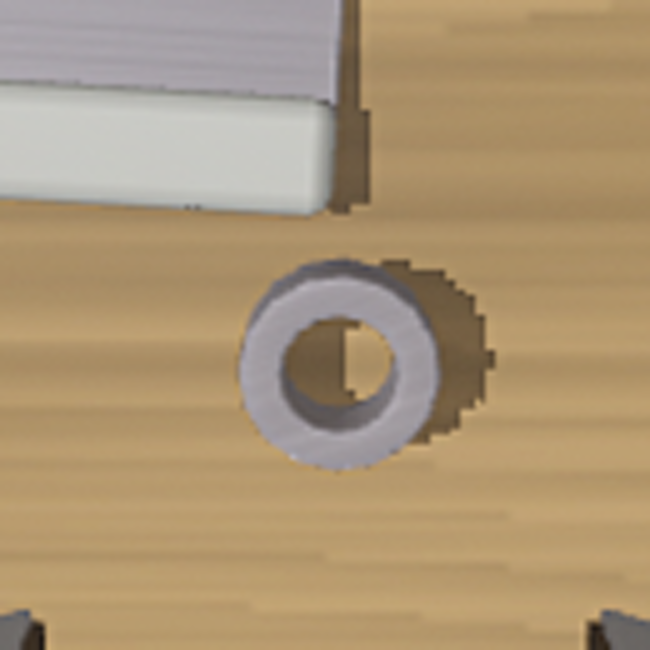

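```bash
python3 - <<'E'
from h import *; from fit import u
import pickle
s,i=pickle.load(open('w8.pkl','rb')); R=rot(s); p=s['tcp_pos']
c=onz(i,u(340,371.5,260,150,5),.022); print(c,R.T@(c-p))
a=onz(i,u(240,371.5,260,150,5),.022);b=onz(i,u(440,371.5,260,150,5),.022);print(np.linalg.norm(a-b))
E
```

```text
[ 0.47229092 -0.32494973  0.022     ] [ 0.1804017  -0.00393763  0.00328377]
0.04105091502626015
```

Emit:
send_rows:
  grip: [-0.3,-0.3,-0.3,-0.3,-0.3,-0.3,-0.3,-0.3]
  translation:
    - [0.03,-0.004,0.003]
    - [0.045,0,0]
    - [0.045,0,0]
    - [0.03,0,0]
    - [0.02,0,0]
    - [0.005,0,0]
    - [0,0,0]
    - [0,0,0]
  roll: [0,0,0,0,0,0,0,0]

```text
clock: 15.5
tcp_pos: [0.4732, -0.3268, 0.0295]
ee_rot: [0.776, 1.568, -0.795]
ft_force: [0.1, 0.7, 0.7]
opening: 0.0608
```

Emit:
send_rows:
  grip: [-0.3,-0.3]
  translation:
    - [0,0,0]
    - [0,0,0]
  roll: [0,0]

```text
clock: 15.7
tcp_pos: [0.4729, -0.327, 0.0293]
ee_rot: [0.773, 1.568, -0.798]
ft_force: [0.9, 0.1, 0.3]
opening: 0.0613
```

```bash
python3 look.py w9 260 215 130 130 5
```

```text
15.7 [ 0.47291248 -0.32698514  0.0293117 ] [0.92527086 0.08747111 0.32317458] 0.061307771819747545
```

View pics/w9c.png

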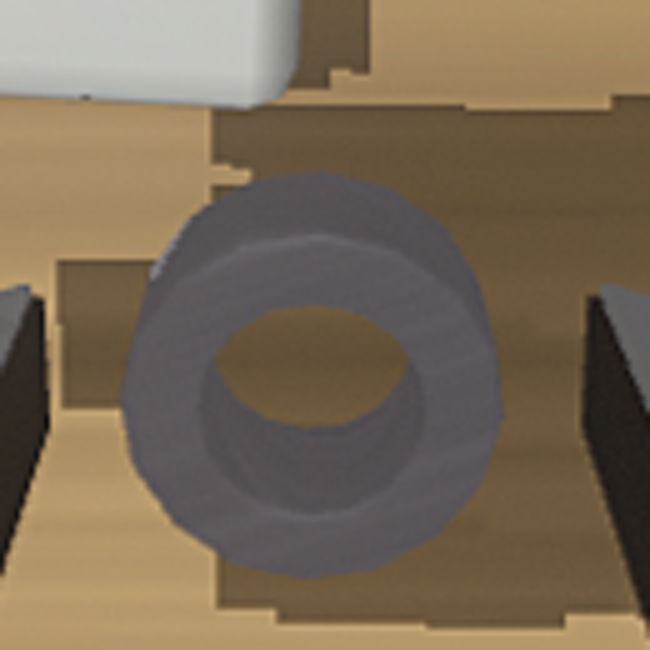

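```bash
python3 - <<'E'
from h import *; from fit import u
import pickle
s,i=pickle.load(open('w9.pkl','rb')); R=rot(s); p=s['tcp_pos']
for A,B in (((313,236),(313,578)),((123,405),(502,405)),((313,305),(313,517))):
    a,b=onz(i,u(*A,260,215,5),.022),onz(i,u(*B,260,215,5),.022); print(np.linalg.norm(a-b),(a+b)/2,R.T@((a+b)/2-p))
E
```

```text
0.040322192201398224 [ 0.4713208  -0.32510618  0.022     ] [ 0.00730581 -0.00160402 -0.00189131]
0.040756946988770464 [ 0.47216927 -0.32505568  0.022     ] [ 0.00730714 -0.00075556 -0.00194189]
0.02501591194765964 [ 0.4712272  -0.32510615  0.022     ] [ 0.00730566 -0.00169763 -0.00189133]
```

Emit:
send_rows:
  grip: [-0.3,0.4,0.4,0.4,0.4,0.4,0.4]
  translation:
    - [0.001,-0.0015,-0.0015]
    - [0,0,0]
    - [0,0,0]
    - [0,0,0]
    - [0,0,0]
    - [0,0,0]
    - [0,0,0]
  roll: [0,0,0,0,0,0,0]
  newtons: 30

```text
clock: 16.45
tcp_pos: [0.4707, -0.3249, 0.0269]
ee_rot: [-0.639, 1.571, -2.21]
ft_force: [-0.2, 0.1, -0.1]
opening: 0.0404
```

Emit:
send_rows:
  grip: [0.4,0.4,0.4,0.4,0.4,0.4,0.4,0.4]
  translation:
    - [-0.02,0,0]
    - [-0.03,0,0]
    - [-0.04,0,0]
    - [-0.04,0,0]
    - [-0.04,0,0]
    - [-0.01,0,0]
    - [0,0,0]
    - [0,0,0]
  roll: [0,0,0,0,0,0,0,0]

```text
clock: 17.25
tcp_pos: [0.4698, -0.324, 0.2046]
ee_rot: [-2.371, 1.567, 2.341]
ft_force: [-1.0, -0.0, -1.6]
opening: 0.0408
```

Emit:
send_rows:
  grip: [0.4,0.4,0.4,0.4,0.4,0.4,0.4,0.4]
  translation:
    - [0,0,0]
    - [0,0,0]
    - [0,0,0]
    - [0,0,0]
    - [0,0,0]
    - [0,0,0]
    - [0,0,0]
    - [0,0,0]
  roll: [-0.1363,-0.1363,-0.1363,-0.1363,-0.1363,-0.1363,-0.1363,-0.1363]

```text
clock: 18.05
tcp_pos: [0.4695, -0.3237, 0.2034]
ee_rot: [2.818, 1.565, 2.343]
ft_force: [-0.6, -0.8, -1.3]
opening: 0.0406
```

Emit:
send_rows:
  grip: [0.4,0.4,0.4,0.4]
  translation:
    - [0,0,0]
    - [0,0,0]
    - [0,0,0]
    - [0,0,0]
  roll: [-0.1363,-0.1363,0,0]

```text
clock: 18.45
tcp_pos: [0.47, -0.3241, 0.2048]
ee_rot: [2.54, 1.567, 2.329]
ft_force: [-0.2, 0.2, -1.4]
opening: 0.0407
```

```bash
python3 -c "
from h import *; plan((.5484,.2618,.2),-12)"
```

```text
{'tool_shift': array([ 0.0061,  0.5894, -0.046 ]), 'jawyaw': -12.08, 'tilt': np.float64(0.21), 'roll': -0.0015, 'shift_after_roll': array([ 0.0061,  0.5894, -0.0451])}
```

Emit:
send_rows:
  grip: [0.4,0.4,0.4,0.4,0.4,0.4,0.4,0.4]
  translation:
    - [0,0.044,-0.0038]
    - [0,0.044,-0.0038]
    - [0,0.044,-0.0038]
    - [0,0.044,-0.0038]
    - [0,0.044,-0.0038]
    - [0,0.044,-0.0038]
    - [0,0.044,-0.0038]
    - [0,0.044,-0.0038]
  roll: [0,0,0,0,0,0,0,0]

```text
clock: 19.25
tcp_pos: [0.5131, 0.0277, 0.2062]
ee_rot: [-3.112, 1.57, 2.96]
ft_force: [0.1, 0.3, -1.2]
opening: 0.0405
```

Emit:
send_rows:
  grip: [0.4,0.4,0.4,0.4,0.4,0.4,0.4,0.4]
  translation:
    - [0,0.044,-0.0038]
    - [0,0.044,-0.0038]
    - [0,0.044,-0.0038]
    - [0,0.044,-0.0038]
    - [0,0,0]
    - [0,0,0]
    - [0,0,0]
    - [0,0,0]
  roll: [0,0,0,0,0,0,0,0]

```text
clock: 20.05
tcp_pos: [0.5351, 0.1999, 0.2067]
ee_rot: [-2.443, 1.57, -2.653]
ft_force: [0.1, -0.3, -0.8]
opening: 0.0405
```

```bash
python3 look.py w10 260 140 130 110 6;  python3 - <<'E'
from h import *
a=cv2.imread('pics/w10.png'); crop(a,260,215,130,130,5,'pics/w10b.png')
E
```

```text
20.05 [0.53507836 0.19991985 0.20666415] [ 0.05678394 -0.26749269 -0.76150549] 0.04048872166575858
```

View pics/w10c.png

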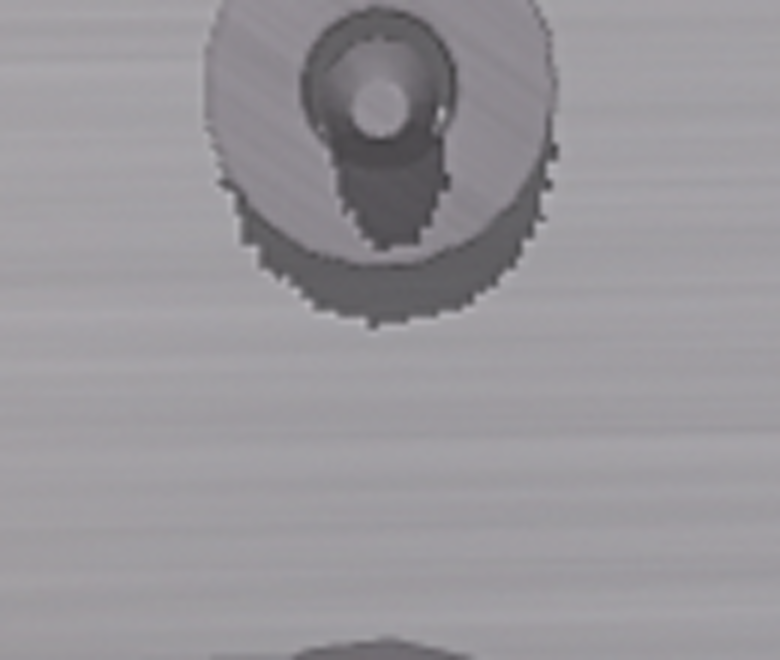

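View pics/w10b.png

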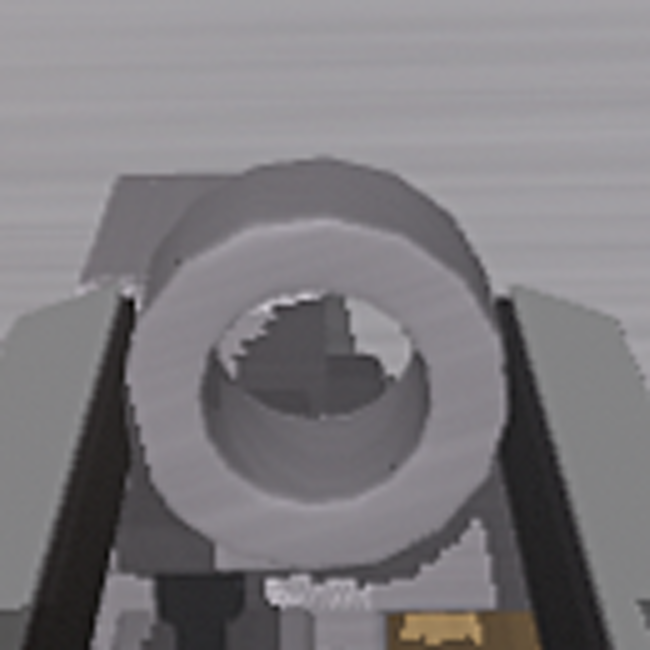

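```bash
python3 - <<'E'
from h import *; from fit import u
import pickle
s,i=pickle.load(open('w10.pkl','rb')); R=rot(s); p=s['tcp_pos']
t=onz(i,u(380,110,260,140),.068); T=R.T@(t-p); print('tip',t,T)
for dz in (.005,.008):
    z=p[2]-dz
    q=[onz(i,u(a,b,260,215,5),z) for a,b in ((317,220),(317,572),(128,396),(507,396),(316,289),(316,502))]
    print(dz,[np.linalg.norm(q[k]-q[k+1]).round(4) for k in(0,2,4)],*[(T-R.T@((q[k]+q[k+1])/2-p)).round(4) for k in (0,4)])
E
```

```text
tip [0.54801509 0.26521585 0.068     ] [ 0.13863802  0.06661328 -0.00091885]
0.005 [np.float64(0.0408), np.float64(0.0401), np.float64(0.0247)] [0.1336 0.0636 0.0002] [0.1336 0.0631 0.0003]
0.008 [np.float64(0.0416), np.float64(0.0409), np.float64(0.0251)] [0.1306 0.065  0.0002] [0.1306 0.0645 0.0003]
```

Emit:
send_rows:
  grip: [0.4,0.4,0.4,0.4,0.4,0.4,0.4,0.4]
  translation:
    - [0,0.032,0]
    - [0,0.0315,0]
    - [0.03,0,0]
    - [0.035,0,0]
    - [0.025,0,0]
    - [0.014,0,0]
    - [0,0,0]
    - [0,0,0]
  roll: [0,0,0,0,0,0,0,0]

```text
clock: 20.9
tcp_pos: [0.5491, 0.2631, 0.1041]
ee_rot: [0.47, 1.569, 0.261]
ft_force: [0.6, 0.2, -0.1]
opening: 0.0405
```

Emit:
send_rows:
  grip: [0.4,0.4,0.4]
  translation:
    - [0,0,0]
    - [0,0,0]
    - [0,0,0]
  roll: [0,0,0]

```text
clock: 21.2
tcp_pos: [0.5488, 0.2635, 0.1041]
ee_rot: [0.484, 1.569, 0.276]
ft_force: [-0.7, -0.2, -1.2]
opening: 0.0408
```

```bash
python3 look.py w11 260 215 130 130 5
```

```text
21.2 [0.54884854 0.26347275 0.10408796] [-0.72471909 -0.15285522 -1.20494634] 0.04082411914932112
```

View pics/w11c.png

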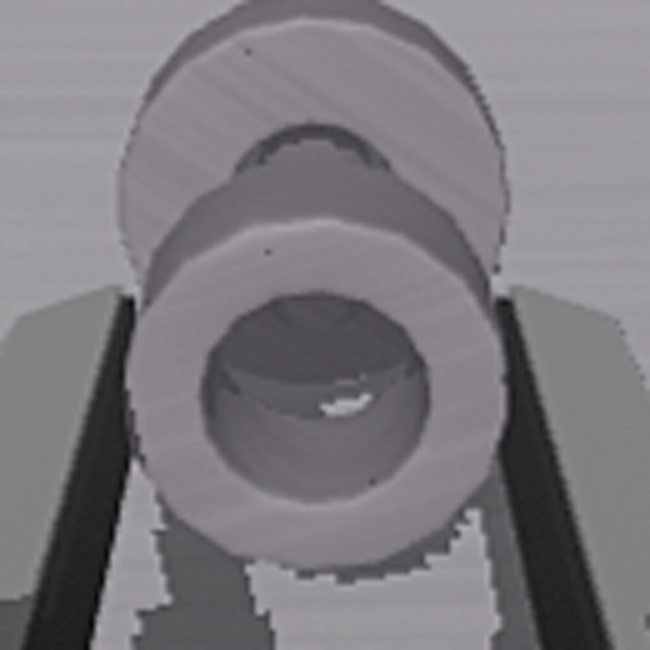

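```bash
python3 - <<'E'
from h import *; from fit import u
import pickle
s,i=pickle.load(open('w11.pkl','rb')); R=rot(s); p=s['tcp_pos']
a=np.linspace(0,2*np.pi,100)
c=p+R@np.array([.005,.0032,-.0012])
for z,r,n in((.056,.009,'shoulder'),(.068,.004,'tip'),(c[2],.012,'bore top'),(c[2]-.022,.012,'bore bot'),(c[2],.021,'out'),(.036,.028,'wide top'),(.036,.012,'wide bore'),(.036,.009,'post at wide top')):
        P=np.stack([c[0]+r*np.cos(a),c[1]+r*np.sin(a),a*0+z],1); v=(proj(i,P)-[260,215]+.5)*5-.5
        print(n,'x',v[:,0].min().round(),v[:,0].max().round(),'y',v[:,1].min().round(),v[:,1].max().round())
im=cv2.imread('pics/w11.png'); crop(im,298,265,50,55,12,'pics/w11d.png')
E
```

```text
shoulder x 246.0 384.0 y 189.0 319.0
tip x 282.0 347.0 y 259.0 320.0
bore top x 202.0 429.0 y 295.0 502.0
bore bot x 214.0 416.0 y 223.0 411.0
out x 117.0 514.0 y 213.0 575.0
wide top x 116.0 512.0 y 11.0 386.0
wide bore x 229.0 399.0 y 123.0 283.0
post at wide top x 251.0 378.0 y 144.0 264.0
```

View pics/w11d.png

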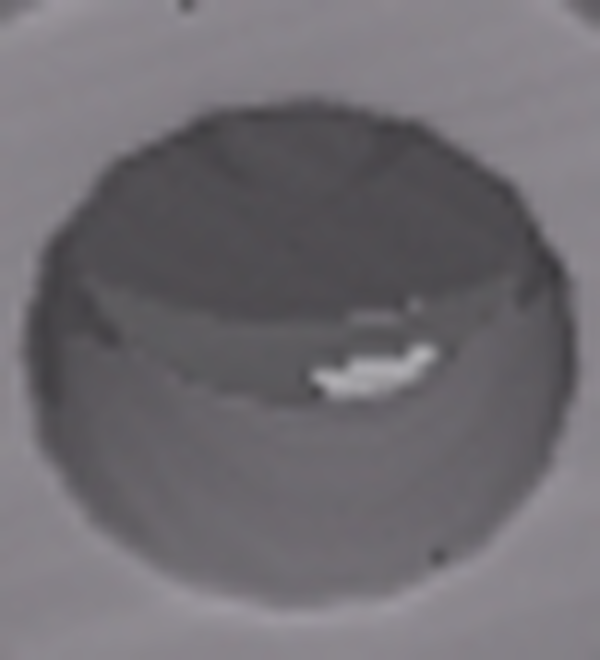

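Emit:
send_rows:
  grip: [0.4,0.4,0.4,0.4,0.4,0.4,0.4]
  translation:
    - [0.01,-0.0005,0]
    - [0.012,0,0]
    - [0.01,0,0]
    - [0.005,0,0]
    - [0,0,0]
    - [0,0,0]
    - [0,0,0]
  roll: [0,0,0,0,0,0,0]

```text
clock: 21.95
tcp_pos: [0.5486, 0.2629, 0.0665]
ee_rot: [0.463, 1.57, 0.255]
ft_force: [-0.2, -0.5, -1.2]
opening: 0.0405
```

```bash
python3 look.py w12 260 215 130 130 5
```

```text
21.95 [0.54857307 0.2629268  0.06647346] [-0.20506546 -0.48020153 -1.22074909] 0.040482075067328586
```

View pics/w12c.png

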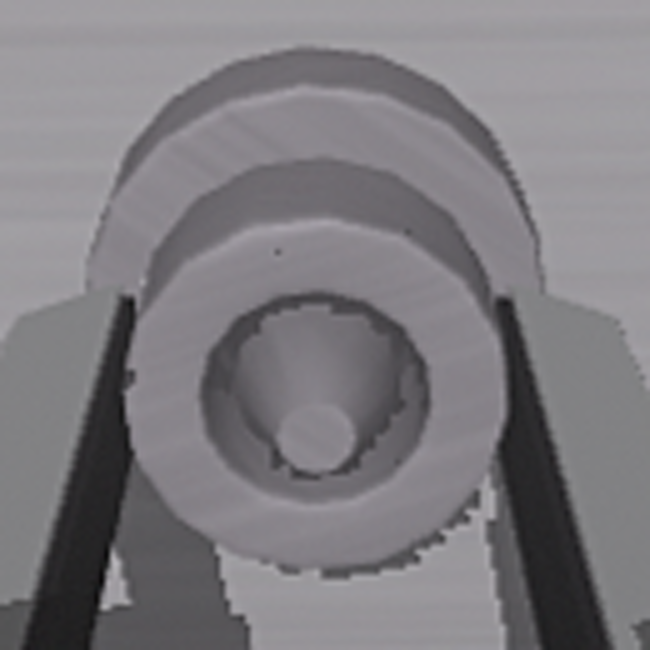

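Emit:
send_rows:
  grip: [0.4,0.4,0.4,0.4]
  translation:
    - [0.003,0,0]
    - [0.002,0,0]
    - [0,0,0]
    - [0,0,0]
  roll: [0,0,0,0]

```text
clock: 22.4
tcp_pos: [0.5487, 0.263, 0.0629]
ee_rot: [0.289, 1.57, 0.081]
ft_force: [-3.2, -0.6, 8.5]
opening: 0.041
```

Emit:
send_rows:
  grip: [-0.3,-0.3,-0.3,-0.3,-0.3,-0.3,-0.3,-0.3]
  translation:
    - [0,0,0]
    - [0,0,0]
    - [0,0,0]
    - [-0.02,0,0]
    - [-0.03,0,0]
    - [-0.04,0,0]
    - [-0.04,0,0]
    - [-0.02,0,0]
  roll: [0,0,0,0,0,0,0,0]

```text
clock: 23.2
tcp_pos: [0.5496, 0.2633, 0.2151]
ee_rot: [0.477, 1.565, 0.269]
ft_force: [1.1, 0.5, -0.1]
opening: 0.0611
```

Emit:
send_rows:
  grip: [-0.3,-0.3,-0.3]
  translation:
    - [0,0,0]
    - [0,0,0]
    - [0,0,0]
  roll: [0,0,0]

```text
clock: 23.5
tcp_pos: [0.5469, 0.2625, 0.2084]
ee_rot: [-2.675, 1.567, -2.883]
ft_force: [-0.6, -0.3, -0.8]
opening: 0.0614
```

```bash
python3 look.py w13 260 170 130 110 6
```

```text
23.5 [0.54691856 0.2624722  0.20837602] [-0.59163359 -0.32463207 -0.84617388] 0.06140731832957538
```

View pics/w13c.png

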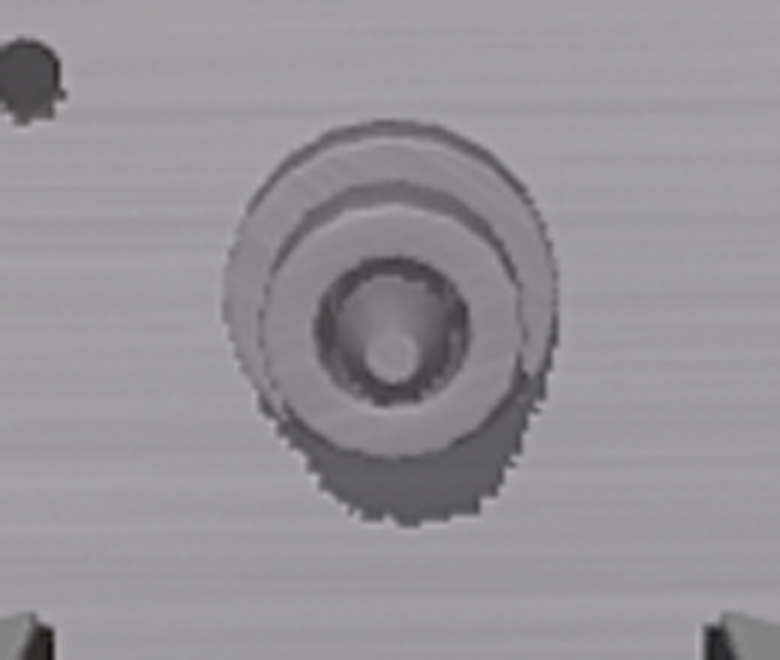

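View pics/w13.png

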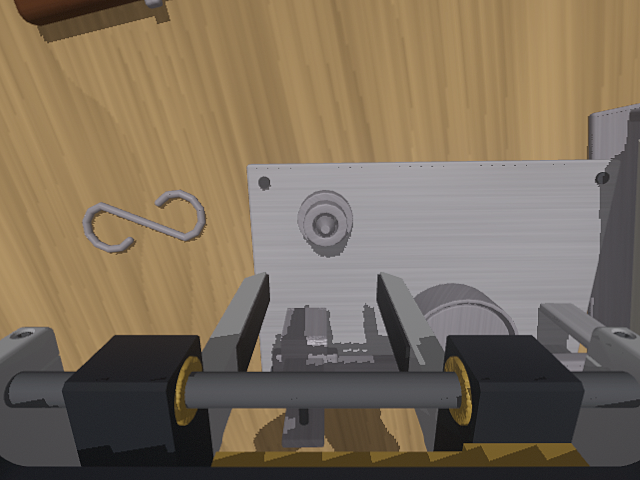

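Emit:
send_rows:
  grip: [-0.8,-0.8,-0.8,-0.8,-0.8,-0.8,-0.8,-0.8]
  translation:
    - [0,0,0]
    - [0,0,0]
    - [0,0,0]
    - [0,0,0]
    - [0,0,0]
    - [0,0,0]
    - [0,0,0]
    - [0,0,0]
  roll: [-0.143,-0.143,-0.143,-0.143,-0.143,-0.143,-0.143,-0.143]

```text
clock: 24.35
tcp_pos: [0.5473, 0.2626, 0.2089]
ee_rot: [2.458, 1.568, -2.883]
ft_force: [-0.1, -0.5, 0.1]
opening: 0.0847
```

Emit:
send_rows:
  grip: [-0.8,-0.8,-0.8,-0.8]
  translation:
    - [0,0,0]
    - [0,0,0]
    - [0,0,0]
    - [0,0,0]
  roll: [-0.143,-0.143,-0.143,0]

```text
clock: 24.75
tcp_pos: [0.5474, 0.2626, 0.2091]
ee_rot: [2.042, 1.568, -2.876]
ft_force: [-0.3, -1.2, -1.3]
opening: 0.0849
```

```bash
python3 -c "
from h import *; plan((.5008,.1371,.22),78)"
```

```text
{'tool_shift': array([-0.0107,  0.0199, -0.1324]), 'jawyaw': 78.19, 'tilt': np.float64(0.17), 'roll': 0.0033, 'shift_after_roll': array([-0.0107,  0.0195, -0.1324])}
```

Emit:
send_rows:
  grip: [-0.8,-0.8,-0.8,-0.8,-0.8,-0.8,-0.8]
  translation:
    - [-0.01,0.0195,-0.033]
    - [0,0,-0.04]
    - [0,0,-0.04]
    - [0,0,-0.02]
    - [0,0,0]
    - [0,0,0]
    - [0,0,0]
  roll: [0,0,0,0,0,0,0]

```text
clock: 25.45
tcp_pos: [0.5019, 0.1374, 0.2206]
ee_rot: [1.469, 1.57, 2.834]
ft_force: [0.0, -0.1, -0.4]
opening: 0.0846
```

```bash
python3 look.py w14 250 190 160 150 5
```

```text
25.45 [0.50190165 0.13740405 0.22061331] [ 0.01021038 -0.08934398 -0.4249564 ] 0.08457438714255103
```

View pics/w14.png

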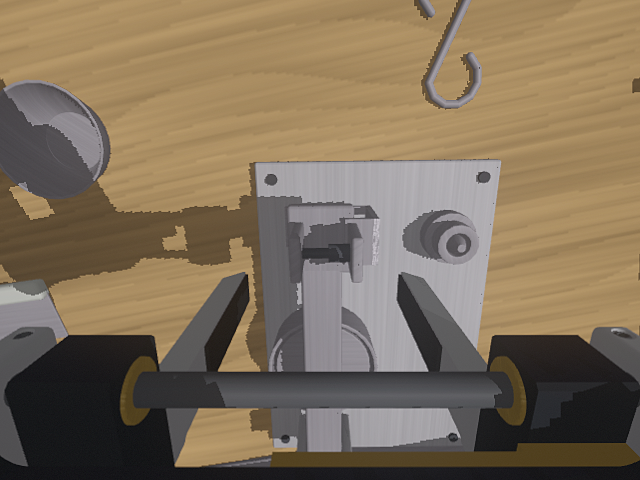

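View pics/w14c.png

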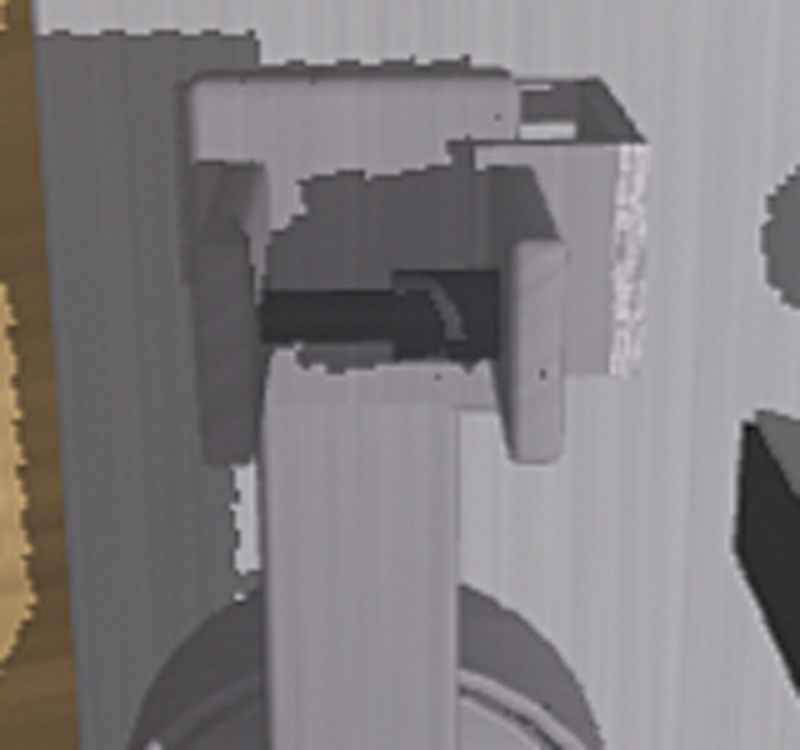

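```bash
python3 - <<'E'
from h import *; from fit import u
import pickle
s,i=pickle.load(open('w14.pkl','rb')); R=rot(s); p=s['tcp_pos']
f=lambda x,y:onz(i,u(x,y,250,190,5),.155)
F=(f(226,240)+f(229,463))/2; L=(f(539,243)+f(539,460))/2
print(F,L,np.linalg.norm(F-L), np.linalg.norm(f(226,240)-f(229,463)))
d=L-F; print('y axis yaw',np.degrees(np.arctan2(d[1],d[0])))
e=f(565,460)-f(565,243); e2=f(255,463)-f(250,240); print(np.degrees(np.arctan2(e[1],e[0])),np.degrees(np.arctan2(e2[1],e2[0])))
print('outer',R.T@(f(204,350)-p),R.T@(f(565,350)-p))
# grip = F + 14 mm along y
g=F+d/np.linalg.norm(d)*.014; print('grip',g, R.T@(g-p))
# base edges
w=[onz(i,q,.016) for q in((256,163),(499,161))]; b=w[1]-w[0]; print('front edge yaw',np.degrees(np.arctan2(b[1],b[0])),np.linalg.norm(b))
E
```

```text
[0.49815338 0.11984083 0.155     ] [0.50709973 0.1627074  0.155     ] 0.04379018488297821 0.033300984817133845
y axis yaw 78.2114533362948
-9.919504529235962 -11.646787740619756
outer [ 0.06561236  0.00058509 -0.02125548] [0.06561551 0.00057662 0.0294661 ]
grip [0.50101358 0.13354555 0.155     ] [ 6.56131040e-02  4.02628930e-05 -3.96265815e-03]
front edge yaw 78.67947886928401 0.2541818413519925
```

```bash
python3 - <<'E'
from h import *; from bench import robot
import pickle
for n in('w4','w5','w6','w7','w8','w9','w10','w11','w12','w13','w14'):
    s,i=pickle.load(open(n+'.pkl','rb')); R=rot(s); Rc,e=RE(i)
    print(n,(R.T@(e-s['tcp_pos'])).round(4),proj(i,s['tcp_pos'])[0].round(1),Ro.from_matrix(R.T@Rc).as_rotvec().round(4))
im=cv2.imread('pics/w14.png'); crop(im,220,260,200,60,4,'pics/w14f.png')
E
```

```text
w4 [-0.1606  0.0829 -0.0014] [325.1 304.5] [ 2.0687 -0.2945  2.0712]
w5 [-0.1606  0.0829 -0.0014] [325.1 304.5] [ 2.0687 -0.2944  2.0712]
w6 [-0.1606  0.0829 -0.0014] [325.  304.4] [ 2.0687 -0.2945  2.0712]
w7 [-0.1606  0.0829 -0.0014] [325.1 304.5] [ 2.0688 -0.2944  2.0711]
w8 [-0.1606  0.0806 -0.0015] [325.8 300.6] [ 2.0706 -0.2936  2.0696]
w9 [-0.1606  0.0805 -0.0015] [325.8 300.5] [ 2.0706 -0.2937  2.0696]
w10 [-0.1606  0.0829 -0.0014] [325.1 304.5] [ 2.0687 -0.2944  2.0712]
w11 [-0.1606  0.0829 -0.0014] [325.  304.5] [ 2.0686 -0.2944  2.0712]
w12 [-0.1606  0.0829 -0.0014] [325.1 304.5] [ 2.0687 -0.2944  2.0712]
w13 [-0.1606  0.0829 -0.0014] [325.  304.5] [ 2.0687 -0.2945  2.0712]
w14 [-0.1606  0.0831  0.0013] [320.  304.1] [ 2.0679 -0.2963  2.0697]
```

View pics/w14f.png

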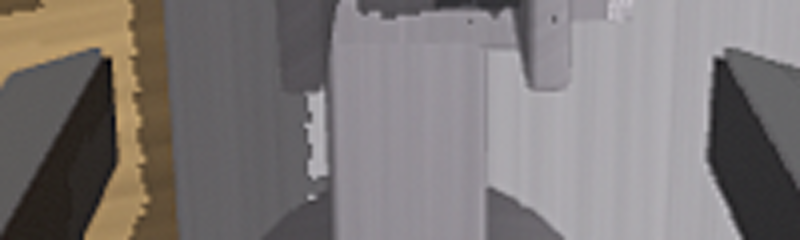

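Emit:
send_rows:
  grip: [-0.8,-0.8,-0.8,-0.8,-0.8,-0.8,-0.8]
  translation:
    - [0,-0.001,-0.005]
    - [0.03,0,0]
    - [0.03,0,0]
    - [0.015,0,0]
    - [0.009,0,0]
    - [0,0,0]
    - [0,0,0]
  roll: [0,0,0,0,0,0,0]

```text
clock: 26.2
tcp_pos: [0.5027, 0.1316, 0.138]
ee_rot: [-1.343, 1.569, 0.022]
ft_force: [0.4, -0.1, 0.4]
opening: 0.0844
```

```bash
python3 look.py w15 220 220 200 150 4
```

```text
26.2 [0.50265229 0.13160622 0.13803824] [ 0.35361892 -0.06427888  0.42955742] 0.08440077661351097
```

View pics/w15c.png

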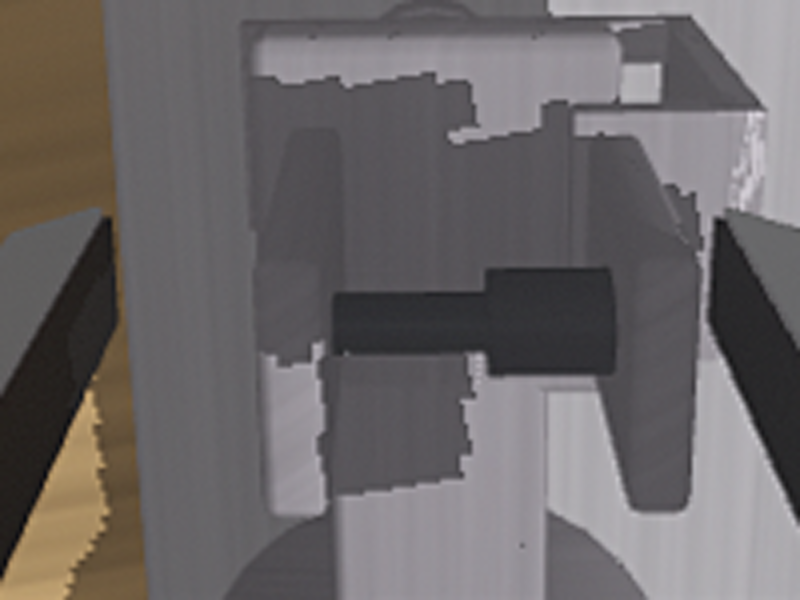

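```bash
python3 - <<'E'
from h import *; import pickle
s,i=pickle.load(open('w15.pkl','rb')); R=rot(s); p=s['tcp_pos']
v=proj(i,[p+R@np.array([-.017,y,0]) for y in(0,.017,-.017)]); print((v-[220,220]+.5)*4-.5)
# lift arc
r=np.hypot(.28,.038); 
for dz in(.1,.102): 
    a0=np.arctan2(.038,.28); a=np.arcsin((.038+dz)/r); print(a-a0, .28-r*np.cos(a))
for th in np.linspace(0,.37,12):
    a=a0+th; print(round(th,3), round(r*np.sin(a)-.038,4), round(.28-r*np.cos(a),4))
E
```

```text
[[400.85204785 405.38353607]
 [400.51287995 272.87406024]
 [401.17226262 530.21592435]]
0.3753422634409846 0.03342343988124094
0.38347191839984823 0.03455346814428195
0.0 0.0 0.0
0.034 0.0094 0.0014
0.067 0.0187 0.0032
0.101 0.028 0.0053
0.135 0.0372 0.0076
0.168 0.0463 0.0103
0.202 0.0554 0.0133
0.235 0.0643 0.0166
0.269 0.0731 0.0202
0.303 0.0817 0.0241
0.336 0.0903 0.0282
0.37 0.0987 0.0327
```

Emit:
send_rows:
  grip: [-0.8,-0.2,0.1,0.5,0.5,0.5,0.5,0.5]
  translation:
    - [0.002,0.0015,0]
    - [0,0,0]
    - [0,0,0]
    - [0,0,0]
    - [0,0,0]
    - [0,0,0]
    - [0,0,0]
    - [0,0,0]
  roll: [0,0,0,0,0,0,0,0]
  newtons: 35

```text
clock: 27.05
tcp_pos: [0.5006, 0.1315, 0.1352]
ee_rot: [-2.538, 1.57, -1.172]
ft_force: [-1.4, -2.1, 2.6]
opening: 0.0351
```

```bash
python3 look.py w16 220 220 200 150 4;python3 -c "
from h import *; plan((.5,.13,.2),78)"
```

```text
27.05 [0.50055969 0.13153163 0.13524747] [-1.3975831  -2.13794284  2.60680114] 0.03507724422462164
{'tool_shift': array([-0.0648,  0.0002, -0.0016]), 'jawyaw': 78.23, 'tilt': np.float64(0.04), 'roll': 0.004, 'shift_after_roll': array([-0.0648,  0.0002, -0.0016])}
```

View pics/w16c.png

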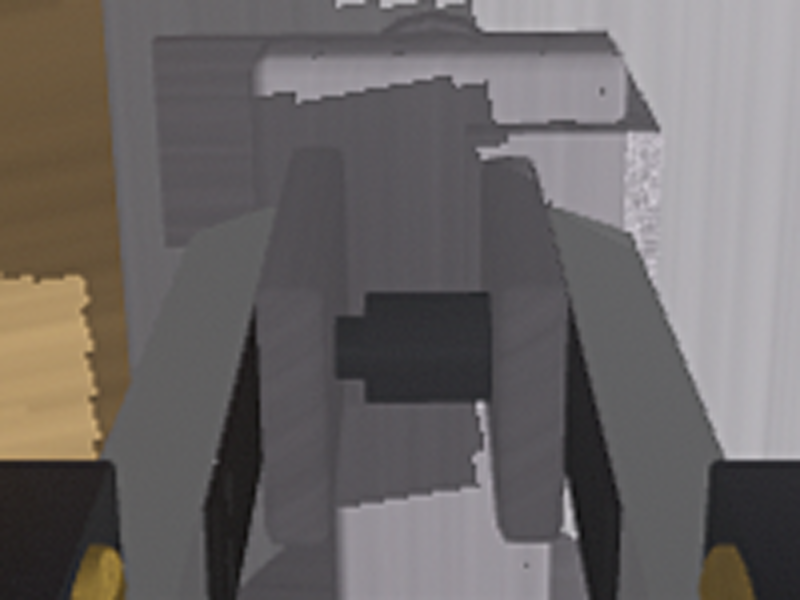

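Emit:
send_rows:
  grip: [0.5,0.5,0.5,0.5,0.5]
  translation:
    - [-0.0047,-0.0007,0]
    - [-0.0047,-0.0007,0]
    - [-0.0093,-0.0018,0]
    - [-0.0093,-0.0021,0]
    - [0,0,0]
  roll: [0,0,0,0,0]

```text
clock: 27.6
tcp_pos: [0.5054, 0.1305, 0.1639]
ee_rot: [2.221, 1.57, -2.697]
ft_force: [0.9, -1.9, -4.7]
opening: 0.0352
```

```bash
python3 look.py w17 220 220 200 150 4
```

```text
27.6 [0.50539852 0.13051806 0.16387668] [ 0.85125468 -1.94341556 -4.66276565] 0.03520321329444186
```

View pics/w17c.png

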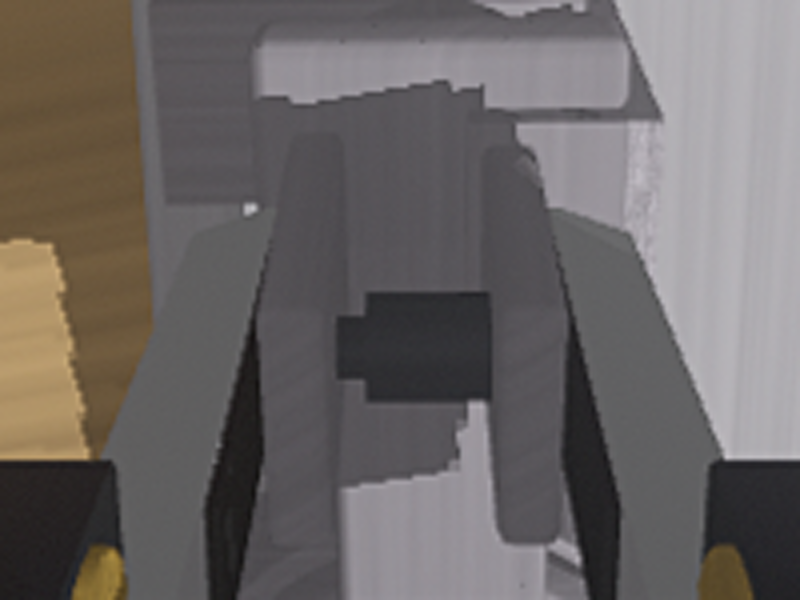

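Emit:
send_rows:
  grip: [0.5,0.5,0.5,0.5,0.5,0.5,0.5,0.5]
  translation:
    - [-0.0092,-0.0023,0]
    - [-0.0091,-0.0027,0]
    - [-0.0091,-0.003,0]
    - [-0.0089,-0.0033,0]
    - [-0.0088,-0.0036,0]
    - [-0.0086,-0.0039,0]
    - [-0.0086,-0.0041,0]
    - [-0.0084,-0.0045,0]
  roll: [0,0,0,0,0,0,0,0]

```text
clock: 28.45
tcp_pos: [0.5326, 0.1251, 0.2343]
ee_rot: [1.155, 1.57, 2.52]
ft_force: [0.8, -0.7, -6.3]
opening: 0.0351
```

Emit:
send_rows:
  grip: [0.5,0.5,0.5,0.5]
  translation:
    - [0,0,0]
    - [0,0,0]
    - [0,0,0]
    - [0,0,0]
  roll: [0,0,0,0]

```text
clock: 28.85
tcp_pos: [0.5326, 0.1251, 0.234]
ee_rot: [-1.45, 1.57, -0.085]
ft_force: [-1.9, -1.9, -1.7]
opening: 0.0354
```

```bash
python3 look.py w18 220 220 200 150 4; python3 look.py sc18 280 180 170 130 4 scene; python3 look.py sd18 180 180 200 150 4 side
```

```text
28.85 [0.53256331 0.12514867 0.23398263] [-1.87450141 -1.9097161  -1.68474195] 0.03542943672951566
28.9 [0.53254992 0.12514703 0.23395992] [-1.04121049 -1.78564692 -2.09181289] 0.035359364645355225
28.95 [0.53251617 0.12516109 0.23391128] [-2.28468407 -1.39698149 -0.6570288 ] 0.03531348651305164
```

View pics/w18.png

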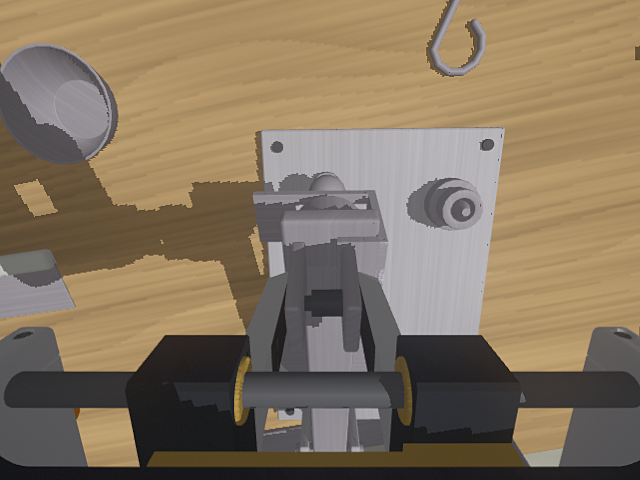

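View pics/sc18.png

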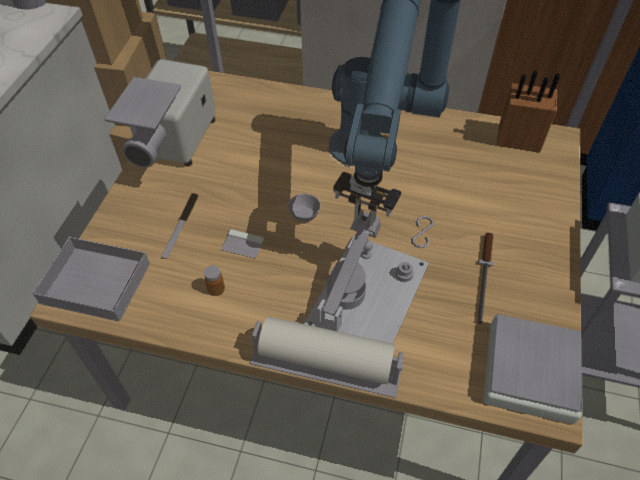

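View pics/sd18c.png

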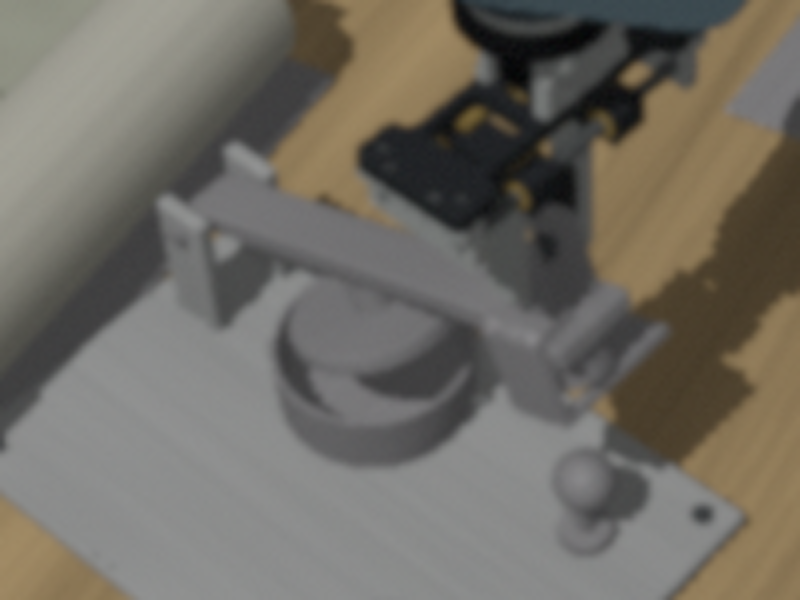

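Emit:
send_rows:
  grip: [0.5,0.5,0.5,0.5,0.5,0.5,0.5,0.5]
  translation:
    - [-0.0015,-0.0006,0]
    - [0,0,0]
    - [0,0,0]
    - [0,0,0]
    - [0,0,0]
    - [0,0,0]
    - [0,0,0]
    - [0,0,0]
  roll: [0,0,0,0,0,0,0,0]

```text
clock: 29.8
tcp_pos: [0.5331, 0.125, 0.2351]
ee_rot: [-1.12, 1.57, 0.245]
ft_force: [1.8, -1.3, -5.6]
opening: 0.0353
```

Emit:
send_rows:
  grip: [0.5,0.5,0.5,0.5,0.5]
  translation:
    - [0,0,0]
    - [0,0,0]
    - [0,0,0]
    - [0,0,0]
    - [0,0,0]
  roll: [0,0,0,0,0]

```text
clock: 30.3
tcp_pos: [0.5331, 0.125, 0.2351]
ee_rot: [-1.279, 1.57, 0.086]
ft_force: [4.0, -0.4, -6.5]
opening: 0.0349
```

```bash
python3 look.py sd19 220 300 130 100 6 side; python3 -c "
from bench import robot; s=robot.state(); print(s['qd'].round(4),s['tcp_pos'],s['opening'])"
```

```text
30.3 [0.53310682 0.12501131 0.23514279] [ 3.96465506 -0.40879911 -6.5355142 ] 0.034942619939625816
[-0.0002 -0.0001  0.0017  0.002   0.0014  0.0017] [0.53310367 0.12503564 0.23514615] 0.035348299729629364
```

View pics/sd19c.png

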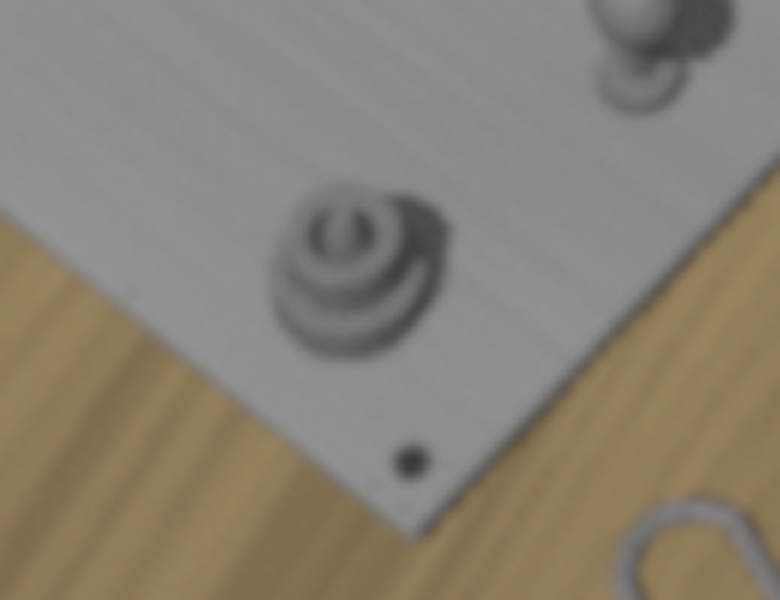

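Both rings sit flat on the post: the wide one rests on the base with the narrow one on top of it. The tongue is up 100 mm and the arm is still, so I'm handing in.

```bash
python3 -c "
from bench import robot; print(robot.close_job())"
```

```text
the job is handed in; nothing more can be done
None
```

The press is ready to load. Both depth rings are on the post, and the arm is holding the tongue about 10 cm up with the latch drawn. I handed the job in at about 30 s, well inside the 72 s limit.

- **Rings:** I threaded the wide one first, then the narrow one on top. Each was lowered until it touched and pushed back with about 10 N. The gripper heights at that moment (44 mm and 63 mm) matched the expected home positions. The last side picture shows both sitting flat and concentric on the post.
- **Latch and tongue:** The gripper closed to about 35 mm over the plates, against 36 mm for a fully drawn latch, so it is against its stop. I raised the tongue along its arc; the gripper rose from 135 mm to 235 mm. The ball is visibly clear and the arm was still when I handed in.
- **Other things on the block:** None had visibly moved in the last overview picture.

**Disagreements:**
- The three cameras differed by 2–5 mm on the ring and post positions. The wrist camera's bias also changed with its heading, so I aligned by looking at the ring, the post and the plates directly in the wrist picture.
- The gripper read 40.5 mm on the narrow ring instead of 42 mm, with no visible effect on the placing.

I checked the 100 mm rise from the gripper's height, not by measuring the tongue in a picture.

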